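# Put a microwave digestion vessel together

## Robot

A 6-joint arm with a two-finger parallel gripper is mounted at the origin on a cart in front of the work surface, level with it; the furniture and walls round the work are solid. World frame = base frame: x ahead of the robot, y to its left, z up, the work surface at z = 0. Lengths are in m, angles in degrees, forces in N, time in s.
With the tool pointing down it reaches from about 0.4 to 0.825 m from the base axis. Payload 7 kg.
Tool frame: the origin (TCP) lies at the very end of the fingers, on their centre line; the grasp point (between the pads) lies tcp_to_grasp behind it (tcp_to_grasp is the distance from the TCP to the grasp point, in m); x points along the fingers, y is the direction in which the jaws open and shut, and the axes are right-handed (so a half turn about x gives the same grasp; the last joint's range is limited). The gripper opens to 88 mm and grips with 3 to 60 N. Pads are 19 mm wide; open, the fingers measure 130 mm over their backs; the gripper's body (78 mm by 193 mm) begins 47 mm behind the grasp point.
Start: joints at [82.34, 20.546, 0.682, 0, -70.136, -16.507], TCP at [0.276, 0.616, 0.227] pointing down, gripper open.
Joint ranges: [-176.03, 176.03], [-82.01, 121.73], [-58.28, 71.71], [-173.87, 95.51], [-174.79, -0.11], [-173.66, 173.66]. Speed limits (degrees/s): [136.94, 136.94, 172.46, 180, 180, 180].

## Interface

Orientations are given as [roll, pitch, yaw] about the fixed x, y, z axes, in that order (R = Rz(yaw) Ry(pitch) Rx(roll)).
In Python, from plant import * gives the robot as it stands. The module is installed in compiled form; this text tells all that it offers.
- The arm moves only by the shell command python3 -m pendant 'ROWS'. ROWS is JSON, a list of rows, each an object with "claw": the finger opening in mm, from 0 to 87.6; "linear": the shift along the tool's x, y, z in mm, a list of three; "twist": the turn about the tool's x in rad. In form: [{"claw": claw, "linear": [tx, ty, tz], "twist": twist}, ...]. A call has exactly 10 rows; each row shifts and turns the commanded pose from where the row before left it, along the tool's axes as they then stand; what a row does not reach is not made up. A row lasts 1/12 s, in which the tool goes at most 41.7 mm and 7.16 degrees, less where a joint would pass 70% of its speed; a pose out of reach is approached as far as the arm can. A call with a gripper value outside its range is refused whole. The fingers move at their own pace and stop on an object; the grip force is fixed at half the most. Time passes only in rows, so rows that do not move let the fingers close, or fill a call up. It gives the time, the measured TCP pose, the force and the opening at its end, in the units of the state.
- get_obs(): the state, without advancing time (a new reading comes with each control period).
- snapshot(name): name is "scene" or "top" or "wrist"; returns (picture, depth): 480x640x3 uint8, red, green, blue; 480x640 float32, m along the optical axis (not along the pixel's ray), 0 where there is no reading.
- camera_params(name): a dict with "fx", "fy", "cx", "cy" (pixels), "k1" (the pictures are not rectified: a ray, as slopes to the right and down, at radius r is drawn at 1 + k1 r^2 times it, then the intrinsics apply), "rvec" (rotation vector, rad) and "tvec" (3), from world to camera coordinates, as OpenCV has them. Camera axes: x right, y down, z forward; pixel columns grow to the right and rows downward; lengths in m; the calibration is good to about 2 mm. A picture is of the moment at which its call begins: read the wrist's pose just before it. camera_params takes no time and is no camera call; for the wrist camera it gives the pose at the moment of the call.
- close_job(): hands the job in, once; it reports no verdict.
Trained networks look in the newest picture that a camera, given by its name, has taken for a name from the list of things; names that differ only in an ending like _2 or _b are one class to them, and where a whole thing is asked for, a point or a joint stands for the part that bears it (a point fixed in the world has none). Each returns a list of dicts, best first, with "confidence" (0 to 1); they miss things now and then, are a little off and sometimes report something else, mostly with a low value. They report only what shows in the picture. A call takes as long as a camera call. They do not tell look-alikes from the thing itself.
- boxes_of(camera, target): "xy" ([column, row] in pixels, amid what is visible of it).
The state is a dict: "clock": time; "joint_pos": joint angles; "qvel": joint speeds; "tau": joint torques, N m; "tool_pos": TCP position; "orientation": TCP orientation; "force": force on the tool from outside, world axes, zero at the start; "moment": the same for the moment, N m; "opening": finger opening in m.
Only numpy, scipy, OpenCV 4.12 (cv2) and the standard library are available. Lean on these libraries where they do the work, as an engineer would, in place of code of your own. Each camera call takes 0.05 s, during which the arm holds its last target. There are 200 camera calls.

## Task

Put the microwave digestion vessel together in the round stand, from the bottom up, like the two finished ones in the rack at the back: set the brown shield upright in the stand, lower the white liner into it, close the liner with its cover, lay the ring-shaped steel spring pack over the cover's boss, and last set the adapter plate over the boss on top of the pack. Every part must sit fully home in the one below it, and the sample jar and the copper cone that stand among the parts are to be left where they are, the jar standing.

Things in the scene. Friction and masses are not known exactly. Their poses are not given: they have to be found in the camera images.
- stand: Fixed round steel stand, 100 mm across, 24 mm high, lying anywhere in the work area. In its top a round socket open upward, 65 mm wide, 16 mm deep; the socket floor is 8 mm above the worktop. Origin: centre of its underside; z up.
- shield: Loose light brown plastic tube, open at both ends, standing upright: outside 60 mm, bore 45 mm, 80 mm high, lower outer edge chamfered 2 mm, 0.25 kg. Origin: centre of its lower end; z up along its axis. Home: standing on the stand's socket floor.
- liner: Loose white cup standing mouth up, 92 mm high, 0.14 kg: lower 70 mm is 41 mm across (foot edge tapered), upper 22 mm is a collar 52 mm across; bore at least 36 mm. Origin: centre of its underside; z up. Home: inside the shield's bore, the collar's shoulder on the shield's upper rim (liner origin 10 mm above shield origin).
- cover: Loose white lid standing on its plug, 44 mm high, 0.08 kg: plug 32 mm across from 0 to 10 mm height, flange 54 mm across from 10 to 22 mm, boss 20 mm across from 22 to 44 mm (top edge chamfered). Origin: centre of the plug's underside; z up. Home: plug in the liner's mouth, flange on the collar's rim (cover origin 82 mm above liner origin).
- spring_pack: Loose thick steel ring (four disc springs held as one rigid pack) lying flat on the worktop: 46 mm across, hole 24 mm, 12 mm thick, 0.08 kg. Origin: centre of its underside; z up. Home: round the cover's boss, flat on the flange (22 mm above the cover's origin).
- adapter: Loose grey plastic plate with a hub, hub up: plate 54 mm across from 0 to 9 mm height, hub 34 mm across from 9 to 23 mm. Underneath a round blind hole 24 mm wide, 13 mm deep. 0.10 kg. Origin: centre of its underside; z up. Home: hole over the part of the boss that stands out of the spring pack, plate flat on the spring pack (12 mm above its origin).
- jar: Bystander: loose white sample jar with a screw cap, 62 mm across, 86 mm high, standing among the parts. Origin: centre of its underside; z up. Leave alone.
- cone: Bystander: loose copper-coloured cone, 45 mm across, 18 mm high, lying point up among the parts. Origin: centre of its underside. Leave alone.
Things that resemble listed ones, but are neither listed nor needed, are in the scene too. What is shaped like the cover but red is not meant.

How it is judged:
By the outcome, as a careful person would: the job done as asked, in the order asked, and still so for the second after the job is handed in, with the robot touching nothing.
It also fails if it takes over 131 s, if anything falls off the work surface, if the arm or the gripper's body presses on something with over 40 N, if the wrist force passes 120 N, or if a joint passes its speed limit or range.

## Working session

There is one attempt and no reset: what is moved stays moved. The work goes in short steps, Python scripts to look and compute and a shell command to move; the robot and the scene stay as the last step left them, time stands still between calls to the robot, and variables do not carry over. Pictures are saved under pics/ and viewed, about 12 in all and at most 16, crops included, and the job is handed in when it is done.

```bash
mkdir -p pics
cat > h.py <<'E'
from plant import *
import numpy as np, cv2
from scipy.spatial.transform import Rotation as Ro
def ray(cam,px,P=None):
    P=P or camera_params(cam)
    K=np.array([[P['fx'],0,P['cx']],[0,P['fy'],P['cy']],[0,0,1]])
    u=cv2.undistortPoints(np.array([[px]],float),K,np.array([P['k1'],0,0,0,0.]))[0,0]
    R=cv2.Rodrigues(np.array(P['rvec'],float))[0]; t=np.array(P['tvec'],float).ravel()
    return R,t,u
def at_z(cam,px,z,P=None):
    R,t,u=ray(cam,px,P); C=-R.T@t; d=R.T@np.array([u[0],u[1],1]); return C+d*(z-C[2])/d[2]
def at_d(cam,px,dep,P=None):
    R,t,u=ray(cam,px,P); return R.T@(np.array([u[0],u[1],1])*dep-t)
def cloud(cam,D,P=None):
    P=P or camera_params(cam)
    K=np.array([[P['fx'],0,P['cx']],[0,P['fy'],P['cy']],[0,0,1]])
    v,u=np.mgrid[:480,:640]; q=np.stack([u,v],-1).reshape(-1,1,2).astype(float)
    n=cv2.undistortPoints(q,K,np.array([P['k1'],0,0,0,0.]))[:,0]
    R=cv2.Rodrigues(np.array(P['rvec'],float))[0]; t=np.array(P['tvec'],float).ravel()
    d=D.reshape(-1,1); X=(np.c_[n,np.ones(len(n))]*d-t)@R
    X[d[:,0]==0]=np.nan
    return X.reshape(480,640,3)
def save(I,n): cv2.imwrite('pics/'+n,cv2.cvtColor(I,cv2.COLOR_RGB2BGR))
E
python3 - <<'E'
from h import *
o=get_obs(); print(o)
for c in ('top','scene'):
    I,D=snapshot(c); save(I,c+'0.png'); np.save(c+'0.npy',D)
    X=cloud(c,D); P=camera_params(c); print(c,P)
    for n in 'stand shield liner cover spring_pack adapter jar cone'.split():
        for b in boxes_of(c,n)[:4]:
            x,y=b['xy']; p=X[int(y),int(x)]
            print(n,np.round([x,y]),round(b['confidence'],2),np.round(p,3))
E
```

```text
{'clock': 0.0, 'joint_pos': array([ 8.23382991e+01,  2.05912380e+01,  6.32824773e-01, -2.24040870e-02,
       -7.01360764e+01, -1.65082504e+01]), 'qvel': array([ 0.01379593, -0.02264149, -0.07906561, -0.00686956, -0.00876953,
        0.01200483]), 'tau': array([ 1.62910026e-03, -5.82714415e+01,  2.93058836e+01,  6.99696198e+00,
        6.97512121e-03, -1.62443766e-04]), 'tool_pos': array([0.27616894, 0.615363  , 0.22561053]), 'orientation': array([  93.94447849,   89.90319084, -110.23310282]), 'force': array([-0.17799602, -0.71196078, -0.04818084]), 'moment': array([ 0.00513579, -0.00884251,  0.00622341]), 'opening': 0.08722415051358763}
top {'fx': 556.1946481301685, 'fy': 556.1946481301685, 'cx': 326.8704208885711, 'cy': 234.24213814950852, 'k1': -0.08253785432460987, 'rvec': array([ 2.138021  , -2.13658849,  0.22513708]), 'tvec': array([-0.01255732,  0.554828  ,  1.14513748])}
stand [426. 203.] 0.68 [ 0.638 -0.237  0.008]
shield [306. 276.] 0.88 [0.472 0.033 0.002]
liner [214. 214.] 0.59 [0.611 0.24  0.005]
cover [318. 205.] 0.96 [0.622 0.009 0.04 ]
cover [310. 160.] 0.85 [0.723 0.
[... 363 characters left out ...]
, 'cy': 246.22201058207213, 'k1': -0.08713590395854934, 'rvec': array([ 2.16491035, -0.69647929,  0.30738609]), 'tvec': array([-0.46061473,  0.23114285,  0.82782629])}
stand [417. 300.] 0.94 [ 0.641 -0.234  0.011]
shield [259. 251.] 0.56 [0.438 0.007 0.072]
shield [270. 181.] 0.56 [0.587 0.211 0.074]
liner [272. 182.] 0.55 [0.587 0.206 0.074]
cover [308. 210.] 0.93 [0.625 0.114 0.029]
cover [365. 216.] 0.68 [0.719 0.017 0.027]
cover [332. 235.] 0.67 [0.619 0.009 0.027]
cover [416. 302.] 0.66 [ 0.635 -0.235  0.009]
spring_pack [358. 363.] 0.7 [ 0.46  -0.279  0.002]
adapter [199. 200.] 0.8 [0.443 0.323 0.018]
jar [333. 285.] 0.94 [ 0.493 -0.162  0.076]
cone [260. 224.] 0.53 [0.513 0.145 0.02 ]
```

View pics/top0.png

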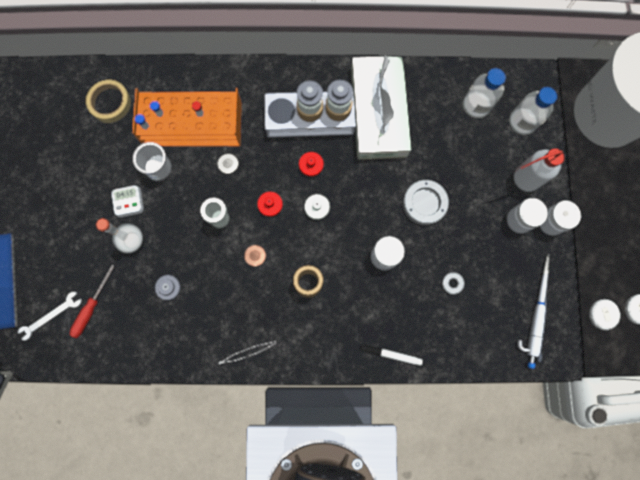

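View pics/scene0.png

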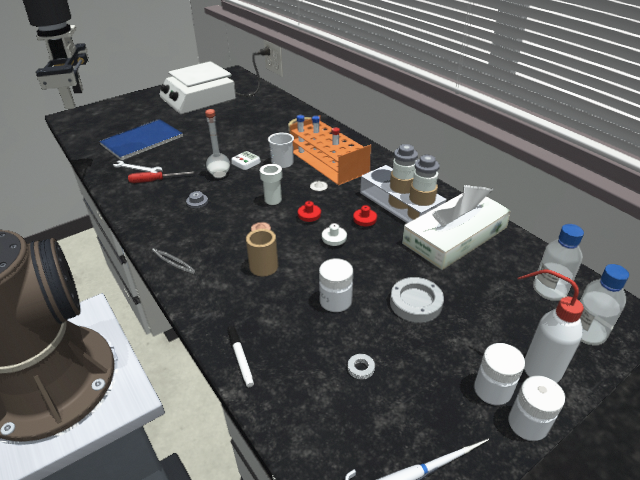

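Both pictures: shield at top (308,280), liner (214,212), white cover (317,207), pack (453,283), adapter (167,287), stand (426,202), jar (388,252), cone (255,256). The red covers at (269,204) and (310,163) and the white disc at (228,163) are decoys.

```bash
cat >> h.py <<'E'
def circ(X,c,zlo,zhi,rad):
    "enclosing circle of cloud points in a height slab round c"
    m=(np.hypot(X[...,0]-c[0],X[...,1]-c[1])<rad)&(X[...,2]>zlo)&(X[...,2]<zhi)
    p=X[m]
    if len(p)<5: return None
    (x,y),r=cv2.minEnclosingCircle(p[:,:2].astype(np.float32)); return np.round([x,y,r,np.median(p[:,2]),len(p)],4)
def go(dx,dy,dz=0):
    R=Ro.from_euler('xyz',get_obs()['orientation'],degrees=True).as_matrix()
    return np.round(R.T@np.array([dx,dy,dz])*1000,1)
E
python3 - <<'E'
from h import *
import plant
print([k for k in dir(plant) if k[0]!='_'])
try: print(tcp_to_grasp)
except Exception as e: print(e)
D=np.load('top0.npy'); X=cloud('top',D)
for n,px,h,lo,hi,r in [('stand',(426,202),.024,.016,.035,.07),('shield',(308,280),.08,.07,.095,.045),('liner',(214,212),.092,.08,.105,.045),('cover',(317,207),.044,.014,.055,.04),('pack',(453,283),.012,.007,.02,.04),('adapter',(167,287),.023,.005,.03,.04),('jar',(388,252),.086,.075,.1,.05),('cone',(255,256),.018,.005,.03,.04)]:
    c=at_z('top',px,h); print(n,np.round(c,3),circ(X,c,lo,hi,r))
R=Ro.from_euler('xyz',get_obs()['orientation'],degrees=True).as_matrix(); print(R.round(3))
P=camera_params('wrist'); Rc=cv2.Rodrigues(P['rvec'])[0]; C=-Rc.T@P['tvec']
print('cam in tool',R.T@(C-get_obs()['tool_pos']),'axes',(R.T@Rc.T).round(3).tolist(),P['fx'])
E
```

```text
['PlanningError', 'boxes_of', 'camera_params', 'close_job', 'get_obs', 'snapshot', 'tcp_to_grasp']
0.0188
stand [ 0.634 -0.235  0.024] [ 6.358e-01 -2.360e-01  5.120e-02  2.330e-02  9.160e+02]
shield [0.453 0.028 0.08 ] [4.534e-01 2.910e-02 3.010e-02 7.900e-02 3.010e+02]
liner [0.594 0.225 0.092] [5.990e-01 2.269e-01 2.680e-02 9.040e-02 2.980e+02]
cover [0.617 0.009 0.044] [6.233e-01 1.110e-02 2.730e-02 2.200e-02 4.520e+02]
pack [ 0.453 -0.292  0.012] [ 4.517e-01 -2.990e-01  2.860e-02  1.140e-02  2.430e+02]
adapter [0.443 0.333 0.023] [4.494e-01 3.396e-01 3.200e-02 1.130e-02 4.420e+02]
jar [ 0.511 -0.139  0.086] [ 5.140e-01 -1.404e-01  3.120e-02  8.550e-02  6.740e+02]
cone [0.512 0.145 0.018] [5.056e-01 1.459e-01 3.280e-02 7.000e-03 1.160e+02]
[[ 0.    -0.409 -0.912]
 [ 0.    -0.912  0.409]
 [-1.    -0.     0.   ]]
cam in tool [-0.15756413 -0.00088214 -0.07342649] axes [[0.001, -0.272, 0.962], [1.0, 0.001, -0.0], [-0.001, 0.962, 0.272]] 387.79874476835255
```

```bash
M='python3 -m pendant'
python3 -m pendant '[{"claw":87,"linear":[0,23.1,-20],"twist":0},{"claw":87,"linear":[0,23.1,-20],"twist":0},{"claw":87,"linear":[0,23.1,-20],"twist":0},{"claw":87,"linear":[0,23.1,-20],"twist":0},{"claw":87,"linear":[0,23.1,-20],"twist":0},{"claw":87,"linear":[0,23.1,-20],"twist":0},{"claw":87,"linear":[0,23.1,-20],"twist":0},{"claw":87,"linear":[0,23.1,-20],"twist":0},{"claw":87,"linear":[0,23.1,-20],"twist":0},{"claw":87,"linear":[0,23.1,-20],"twist":0}]'
python3 -m pendant '[{"claw":87,"linear":[0,23.1,-20],"twist":0},{"claw":87,"linear":[0,23.1,-20],"twist":0},{"claw":87,"linear":[0,23.1,-20],"twist":0},{"claw":87,"linear":[0,23.1,-20],"twist":0},{"claw":87,"linear":[0,23.1,-20],"twist":0},{"claw":87,"linear":[0,23.1,-20],"twist":0},{"claw":87,"linear":[0,23.1,-20],"twist":0},{"claw":87,"linear":[0,23.1,-20],"twist":0},{"claw":87,"linear":[0,23.1,-20],"twist":0},{"claw":87,"linear":[0,23.1,-20],"twist":0}]'
python3 - <<'E'
from h import *
o=get_obs();P=camera_params('wrist');I,D=snapshot('wrist');save(I,'w1.png')
print(o['tool_pos'],o['joint_pos'].round(1),o['orientation'].round(1))
X=cloud('wrist',D,P); print(circ(X,(.453,.029),.07,.095,.045),circ(X,(.453,.029),.074,.086,.045)); print(go(.453-o['tool_pos'][0],.029-o['tool_pos'][1]))
E
```

```text
clock: 1.73
tool_pos: [0.3644, 0.3217, 0.2268]
orientation: [-99.6, 90.0, 56.2]
force: [1.1, 0.0, 0.1]
opening: 0.0871
clock: 2.57
tool_pos: [0.4524, 0.0291, 0.227]
orientation: [-128.8, 89.9, 27.1]
force: [0.1, 0.5, -0.5]
opening: 0.0872
[0.45238243 0.02909985 0.22701259] [ 28.7  -1.  -25.9   0.  -65.   37.1] [-128.8   89.9   27.1]
[4.550e-01 2.980e-02 3.030e-02 7.920e-02 2.046e+03] [4.550e-01 2.970e-02 3.030e-02 7.930e-02 1.929e+03]
[ 0.  -0.2 -0.6]
```

View pics/w1.png

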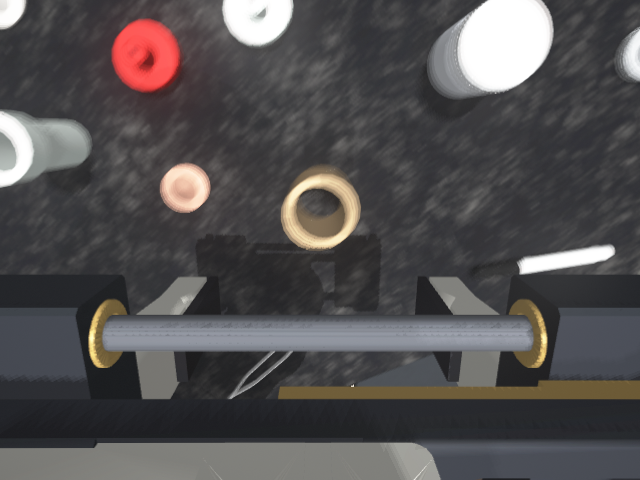

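```bash
python3 -m pendant '[{"claw":87,"linear":[20,-1.7,-2.1],"twist":0},{"claw":87,"linear":[35,0,0],"twist":0},{"claw":87,"linear":[35,0,0],"twist":0},{"claw":87,"linear":[35,0,0],"twist":0},{"claw":87,"linear":[35,0,0],"twist":0},{"claw":87,"linear":[25,0,0],"twist":0},{"claw":87,"linear":[0,0,0],"twist":0},{"claw":50,"linear":[0,0,0],"twist":0},{"claw":50,"linear":[0,0,0],"twist":0},{"claw":50,"linear":[0,0,0],"twist":0}]'
python3 -m pendant '[{"claw":50,"linear":[0,0,0],"twist":0},{"claw":50,"linear":[0,0,0],"twist":0},{"claw":50,"linear":[0,0,0],"twist":0},{"claw":50,"linear":[-10,0,0],"twist":0},{"claw":50,"linear":[-20,0,0],"twist":0},{"claw":50,"linear":[-30,0,0],"twist":0},{"claw":50,"linear":[-30,0,0],"twist":0},{"claw":50,"linear":[-30,0,0],"twist":0},{"claw":50,"linear":[-10,0,0],"twist":0},{"claw":50,"linear":[0,0,0],"twist":0}]'
python3 - <<'E'
from h import *
o=get_obs(); t=o['tool_pos'];P=camera_params('wrist');I,D=snapshot('wrist');save(I,'w2.png')
X=cloud('wrist',D,P); print(t,circ(X,t,t[2]+.025,t[2]+.055,.04)); print(go(.6358-t[0],-.236-t[1]))
E
```

```text
clock: 3.45
tool_pos: [0.4562, 0.0319, 0.0434]
orientation: [-132.2, 89.8, 23.6]
force: [1.0, 0.1, 0.4]
opening: 0.0722
clock: 4.28
tool_pos: [0.4563, 0.032, 0.175]
orientation: [-129.2, 89.6, 26.6]
force: [0.8, -0.7, -3.3]
opening: 0.0605
[0.45634908 0.03202852 0.17499022] [4.6110e-01 2.9900e-02 3.8900e-02 2.1090e-01 1.0726e+04]
[  -0.   171.  -273.5]
```

View pics/w2.png

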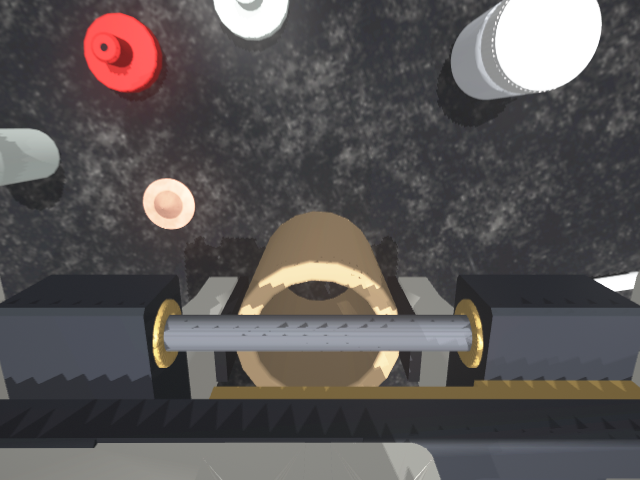

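```bash
python3 -m pendant '[{"claw":50,"linear":[0,10,-12],"twist":0},{"claw":50,"linear":[0,20,-22],"twist":0},{"claw":50,"linear":[0,24,-26],"twist":0},{"claw":50,"linear":[0,24,-26],"twist":0},{"claw":50,"linear":[0,24,-26],"twist":0},{"claw":50,"linear":[0,24,-26],"twist":0},{"claw":50,"linear":[0,20,-24],"twist":0},{"claw":50,"linear":[0,16,-18],"twist":0},{"claw":50,"linear":[0,9,-10],"twist":0},{"claw":50,"linear":[0,0,0],"twist":0}]'
cat >> h.py <<'E'
def look(c,lo,hi,rad,name=None):
    o=get_obs(); t=o['tool_pos'];P=camera_params('wrist');I,D=snapshot('wrist')
    if name: save(I,name)
    X=cloud('wrist',D,P); r=circ(X,c,lo,hi,rad); print('tcp',t.round(4),'meas',r)
    if r is not None: print('shift',go(r[0]-t[0],r[1]-t[1]))
    R=Ro.from_euler('xyz',o['orientation'],degrees=True).as_matrix(); print(R[:,1].round(3),R[:,2].round(3),o['joint_pos'].round(0))
    return X
E
python3 - <<'E'
from h import *
look((.636,-.236),.018,.03,.06,'w3.png')
E
```

```text
clock: 5.17
tool_pos: [0.5577, -0.2046, 0.169]
orientation: [20.8, 89.8, 176.5]
force: [0.9, 0.6, -3.4]
opening: 0.0605
tcp [ 0.5577 -0.2046  0.169 ] meas [ 6.380e-01 -2.344e-01  5.000e-02  2.330e-02  8.537e+03]
shift [ -0.3  -5.9 -85.4]
[-0.412 -0.911  0.001] [-0.911  0.412  0.003] [ -1.  16. -14.  -0. -60.  67.]
```

View pics/w3.png

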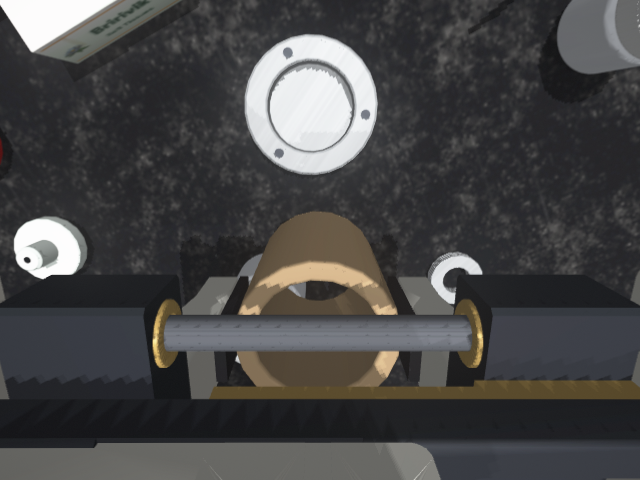

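```bash
python3 -m pendant '[{"claw":50,"linear":[0,-1,-12],"twist":0},{"claw":50,"linear":[0,-2,-25],"twist":0},{"claw":50,"linear":[0,-2,-26],"twist":0},{"claw":50,"linear":[0,-0.9,-16],"twist":0},{"claw":50,"linear":[0,0,-6.7],"twist":0},{"claw":50,"linear":[20,0,0],"twist":0},{"claw":50,"linear":[30,0,0],"twist":0},{"claw":50,"linear":[30,0,0],"twist":0},{"claw":50,"linear":[13,0,0],"twist":0},{"claw":50,"linear":[0,0,0],"twist":0}]'
python3 - <<'E'
from h import *
t=get_obs()['tool_pos']; print(t,go(.638-t[0],-.2344-t[1]),get_obs()['force'])
X=look(t,.018,.03,.06,'w4.png')
E
```

```text
clock: 6.05
tool_pos: [0.6349, -0.2304, 0.0738]
orientation: [10.7, 89.5, 166.5]
force: [0.1, 0.7, -3.3]
opening: 0.0608
[ 0.63488349 -0.23042461  0.07380299] [-0.   2.4 -4.5] [ 0.1239541   0.65104175 -3.32953779]
tcp [ 0.6349 -0.2304  0.0738] meas [ 6.380e-01 -2.345e-01  5.010e-02  2.330e-02  8.748e+03]
shift [-0.   2.4 -4.5]
[-0.409 -0.912  0.002] [-0.912  0.409  0.008] [ -3.  28.  -9.  -0. -54.  69.]
```

View pics/w4.png

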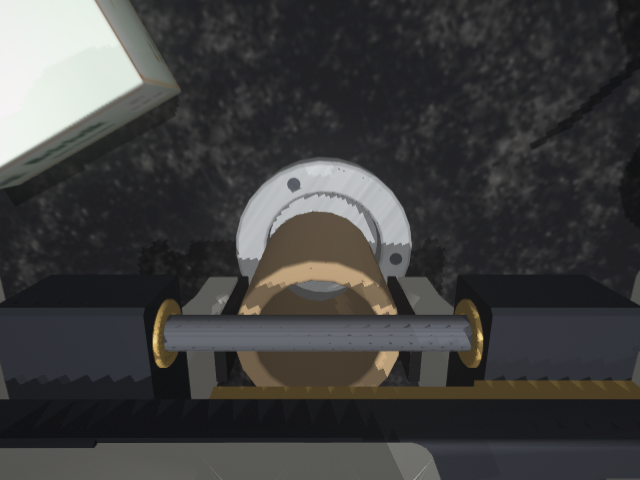

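```bash
python3 -m pendant '[{"claw":50,"linear":[0,2.2,-4.5],"twist":0},{"claw":50,"linear":[0,0,0],"twist":0},{"claw":50,"linear":[0,0,0],"twist":0},{"claw":50,"linear":[4,0,0],"twist":0},{"claw":50,"linear":[4,0,0],"twist":0},{"claw":50,"linear":[4,0,0],"twist":0},{"claw":50,"linear":[4,0,0],"twist":0},{"claw":50,"linear":[4,0,0],"twist":0},{"claw":50,"linear":[1,0,0],"twist":0},{"claw":50,"linear":[0,0,0],"twist":0}]'
python3 - <<'E'
from h import *
t=get_obs()['tool_pos']; print(t,go(.638-t[0],-.2345-t[1]),get_obs()['force'])
E
```

```text
clock: 6.93
tool_pos: [0.6423, -0.2368, 0.0627]
orientation: [163.6, 89.8, -40.5]
force: [-12.8, 4.8, 30.7]
opening: 0.0607
[ 0.64225752 -0.236817    0.06267111] [-0.  -0.4  4.8] [-12.80622256   4.82874574  30.72990141]
```

```bash
python3 -m pendant '[{"claw":50,"linear":[-6,0,0],"twist":0},{"claw":50,"linear":[-6,0,0],"twist":0},{"claw":50,"linear":[0,0,4],"twist":0},{"claw":50,"linear":[0,0,0],"twist":0},{"claw":50,"linear":[0,0,0],"twist":0},{"claw":50,"linear":[0,0,0],"twist":0},{"claw":50,"linear":[0,0,0],"twist":0},{"claw":50,"linear":[0,0,0],"twist":0},{"claw":50,"linear":[0,0,0],"twist":0},{"claw":50,"linear":[0,0,0],"twist":0}]'
python3 - <<'E'
from h import *
for i in range(3):
  t=get_obs()['tool_pos']; print(t,go(.638-t[0],-.2345-t[1]),get_obs()['force'],get_obs()['qvel'].round(2))
  X=look(t,.018,.03,.06,'w5.png')
E
```

```text
clock: 7.77
tool_pos: [0.6383, -0.2345, 0.0694]
orientation: [22.5, 90.0, 178.4]
force: [-0.1, 0.3, -3.3]
opening: 0.0604
[ 0.63825691 -0.23448861  0.06935626] [0.  0.1 0.2] [-0.06336203  0.3008413  -3.32721297] [ 0.02 -0.1  -0.04 -0.    0.05 -0.01]
tcp [ 0.6383 -0.2345  0.0694] meas [ 6.381e-01 -2.344e-01  5.000e-02  2.340e-02  8.541e+03]
shift [ 0.  -0.   0.2]
[-0.409 -0.912  0.   ] [-0.912  0.409  0.   ] [ -4.  28.  -9.   0. -53.  70.]
[ 0.63829737 -0.23446673  0.06942187] [0.  0.2 0.3] [ 0.00377295 -0.61717501 -2.45195881] [ 0.05 -0.14 -0.06 -0.04  0.01  0.01]
tcp [ 0.6383 -0.2345  0.0694] meas [ 6.382e-01 -2.345e-01  4.990e-02  2.340e-02  8.523e+03]
shift [0.  0.1 0.1]
[-0.409 -0.912  0.   ] [-0.912  0.409  0.   ] [ -4.  28.  -9.  -0. -53.  70.]
[ 0.63827643 -0.23449597  0.06946494] [0.  0.1 0.3] [-0.05061865  0.17846345 -2.70184917] [-0.   -0.12 -0.02  0.01 -0.04  0.09]
tcp [ 0.6383 -0.2345  0.0695] meas [ 6.383e-01 -2.346e-01  4.990e-02  2.340e-02  8.507e+03]
shift [-0.   0.1 -0.1]
[-0.409 -0.912  0.   ] [-0.912  0.409  0.   ] [ -4.  28.  -9.   0. -53.  70.]
```

```bash
python3 -m pendant '[{"claw":50,"linear":[3,0,0],"twist":0},{"claw":50,"linear":[3,0,0],"twist":0},{"claw":50,"linear":[3,0,0],"twist":0},{"claw":50,"linear":[3,0,0],"twist":0},{"claw":50,"linear":[3,0,0],"twist":0},{"claw":50,"linear":[1,0,0],"twist":0},{"claw":50,"linear":[0,0,0],"twist":0},{"claw":50,"linear":[0,0,0],"twist":0},{"claw":50,"linear":[0,0,0],"twist":0},{"claw":50,"linear":[0,0,0],"twist":0}]'
```

```text
clock: 8.75
tool_pos: [0.6384, -0.2345, 0.0538]
orientation: [-169.2, 90.0, -13.4]
force: [-0.2, 0.0, -3.5]
opening: 0.0603
```

```bash
python3 -m pendant '[{"claw":50,"linear":[1,0,0],"twist":0},{"claw":50,"linear":[1,0,0],"twist":0},{"claw":50,"linear":[0.5,0,0],"twist":0},{"claw":50,"linear":[0,0,0],"twist":0},{"claw":70,"linear":[0,0,0],"twist":0},{"claw":87,"linear":[0,0,0],"twist":0},{"claw":87,"linear":[0,0,0],"twist":0},{"claw":87,"linear":[0,0,0],"twist":0},{"claw":87,"linear":[0,0,0],"twist":0},{"claw":87,"linear":[0,0,0],"twist":0}]'
python3 -m pendant '[{"claw":87,"linear":[-20,0,0],"twist":0},{"claw":87,"linear":[-30,0,0],"twist":0},{"claw":87,"linear":[-35,0,0],"twist":0},{"claw":87,"linear":[-35,0,0],"twist":0},{"claw":87,"linear":[-30,0,0],"twist":0},{"claw":87,"linear":[-20,0,0],"twist":0},{"claw":87,"linear":[0,0,15],"twist":0},{"claw":87,"linear":[0,0,20],"twist":0},{"claw":87,"linear":[0,0,20],"twist":0},{"claw":87,"linear":[0,0,0],"twist":0}]'
python3 - <<'E'
from h import *
look((.638,-.2345),.08,.1,.045,'w6.png')
t=get_obs()['tool_pos']; print('to liner',go(.599-t[0],.2269-t[1]))
E
```

```text
clock: 9.58
tool_pos: [0.6384, -0.2345, 0.0513]
orientation: [-165.0, 90.0, -9.1]
force: [0.1, -0.9, -0.4]
opening: 0.0864
clock: 10.42
tool_pos: [0.5856, -0.211, 0.2219]
orientation: [-87.7, 90.0, 68.2]
force: [-0.8, -0.3, -0.2]
opening: 0.0869
tcp [ 0.5856 -0.211   0.2219] meas [ 6.385e-01 -2.331e-01  3.000e-02  8.730e-02  2.365e+03]
shift [  0.1  -1.4 -57.4]
[-0.409 -0.912 -0.001] [-0.912  0.409  0.   ] [ -2.  16.  -7.  -0. -67.  68.]
to liner [ 1.000e-01 -4.050e+02  1.684e+02]
```

View pics/w6.png

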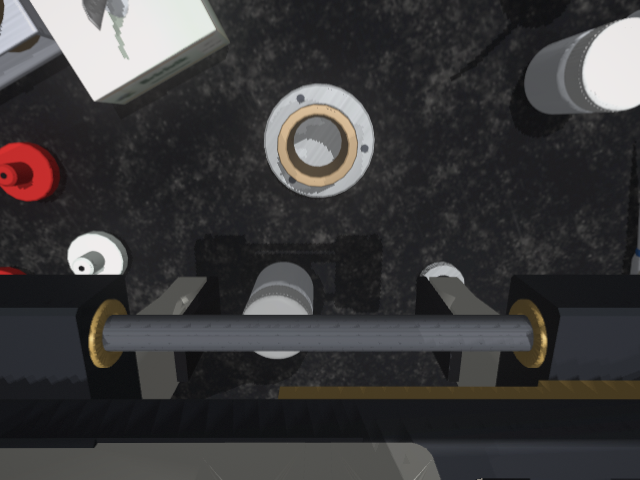

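```bash
python3 -m pendant '[{"claw":87,"linear":[0,-15,8],"twist":0},{"claw":87,"linear":[0,-30,17],"twist":0},{"claw":87,"linear":[0,-32,18],"twist":0},{"claw":87,"linear":[0,-32,18],"twist":0},{"claw":87,"linear":[0,-32,18],"twist":0},{"claw":87,"linear":[0,-32,18],"twist":0},{"claw":87,"linear":[0,-32,18],"twist":0},{"claw":87,"linear":[0,-32,18],"twist":0},{"claw":87,"linear":[0,-32,18],"twist":0},{"claw":87,"linear":[0,-32,18],"twist":0}]'
python3 -m pendant '[{"claw":87,"linear":[0,-32,18],"twist":0},{"claw":87,"linear":[0,-32,18],"twist":0},{"claw":87,"linear":[0,-30,17],"twist":0},{"claw":87,"linear":[0,-10,6],"twist":0},{"claw":87,"linear":[0,0,0],"twist":0},{"claw":87,"linear":[0,0,0],"twist":0},{"claw":87,"linear":[0,0,0],"twist":0},{"claw":87,"linear":[0,0,0],"twist":0},{"claw":87,"linear":[0,0,0],"twist":0},{"claw":87,"linear":[0,0,0],"twist":0}]'
python3 - <<'E'
from h import *
look((.599,.227),.08,.105,.045,'w7.png')
E
```

```text
clock: 11.3
tool_pos: [0.5573, 0.1338, 0.2213]
orientation: [-143.9, 90.0, 11.9]
force: [0.6, 0.7, -0.3]
opening: 0.0871
clock: 12.13
tool_pos: [0.5462, 0.25, 0.2213]
orientation: [-117.7, 90.0, 38.0]
force: [-0.4, -0.0, 0.2]
opening: 0.0868
tcp [0.5462 0.25   0.2213] meas [6.005e-01 2.294e-01 2.600e-02 9.130e-02 2.225e+03]
shift [  0.   -3.6 -58. ]
[-0.411 -0.912 -0.   ] [-0.912  0.411 -0.   ] [ 43.  14. -10.   0. -67.  23.]
```

```bash
python3 -m pendant '[{"claw":87,"linear":[0,-1,-14],"twist":0},{"claw":87,"linear":[0,-1.6,-26],"twist":0},{"claw":87,"linear":[10,-1,-18],"twist":0},{"claw":87,"linear":[32,0,0],"twist":0},{"claw":87,"linear":[35,0,0],"twist":0},{"claw":87,"linear":[35,0,0],"twist":0},{"claw":87,"linear":[26,0,0],"twist":0},{"claw":87,"linear":[10,0,0],"twist":0},{"claw":87,"linear":[0,0,0],"twist":0},{"claw":87,"linear":[0,0,0],"twist":0}]'
python3 -m pendant '[{"claw":45,"linear":[0,0,0],"twist":0},{"claw":45,"linear":[0,0,0],"twist":0},{"claw":45,"linear":[0,0,0],"twist":0},{"claw":45,"linear":[0,0,0],"twist":0},{"claw":45,"linear":[0,0,0],"twist":0},{"claw":45,"linear":[0,0,0],"twist":0},{"claw":45,"linear":[0,0,0],"twist":0},{"claw":45,"linear":[0,0,0],"twist":0},{"claw":45,"linear":[0,0,0],"twist":0},{"claw":45,"linear":[0,0,0],"twist":0}]'
python3 -m pendant '[{"claw":45,"linear":[-10,0,0],"twist":0},{"claw":45,"linear":[-20,0,0],"twist":0},{"claw":45,"linear":[-30,0,0],"twist":0},{"claw":45,"linear":[-30,0,0],"twist":0},{"claw":45,"linear":[-30,0,0],"twist":0},{"claw":45,"linear":[-20,0,0],"twist":0},{"claw":45,"linear":[-10,0,0],"twist":0},{"claw":45,"linear":[0,0,0],"twist":0},{"claw":45,"linear":[0,0,0],"twist":0},{"claw":45,"linear":[0,0,0],"twist":0}]'
python3 - <<'E'
from h import *
t=get_obs()['tool_pos']; print('to shield',go(.6385-t[0],-.2331-t[1]))
E
```

```text
clock: 13.02
tool_pos: [0.6012, 0.2304, 0.0737]
orientation: [169.0, 90.0, -35.2]
force: [-0.2, 0.3, 0.8]
opening: 0.0873
clock: 13.85
tool_pos: [0.6005, 0.2304, 0.0735]
orientation: [-150.3, 90.0, 5.6]
force: [-1.2, -1.4, 4.5]
opening: 0.0516
clock: 14.68
tool_pos: [0.5993, 0.2301, 0.221]
orientation: [47.2, 89.8, -157.0]
force: [-0.8, -0.6, -1.9]
opening: 0.0517
to shield [ 4.000e-01  4.064e+02 -2.255e+02]
```

```bash
python3 -m pendant '[{"claw":45,"linear":[0,12,-5],"twist":0},{"claw":45,"linear":[0,24,-9],"twist":0},{"claw":45,"linear":[0,32,-12],"twist":0},{"claw":45,"linear":[0,32,-12],"twist":0},{"claw":45,"linear":[0,32,-12],"twist":0},{"claw":45,"linear":[0,32,-12],"twist":0},{"claw":45,"linear":[0,32,-12],"twist":0},{"claw":45,"linear":[0,32,-12],"twist":0},{"claw":45,"linear":[0,32,-12],"twist":0},{"claw":45,"linear":[0,32,-12],"twist":0}]'
python3 -m pendant '[{"claw":45,"linear":[0,32,-12],"twist":0},{"claw":45,"linear":[0,32,-12],"twist":0},{"claw":45,"linear":[0,30,-12],"twist":0},{"claw":45,"linear":[0,16,-6],"twist":0},{"claw":45,"linear":[0,4,-3],"twist":0},{"claw":45,"linear":[0,0,0],"twist":0},{"claw":45,"linear":[0,0,0],"twist":0},{"claw":45,"linear":[0,0,0],"twist":0},{"claw":45,"linear":[0,0,0],"twist":0},{"claw":45,"linear":[0,0,0],"twist":0}]'
python3 - <<'E'
from h import *
look((.6385,-.2331),.078,.095,.04,'w8.png')
E
```

```text
clock: 15.52
tool_pos: [0.5797, -0.083, 0.2215]
orientation: [29.7, 89.9, -174.4]
force: [0.7, 0.1, -1.6]
opening: 0.0517
clock: 16.35
tool_pos: [0.5756, -0.2024, 0.2231]
orientation: [-107.9, 90.0, 48.1]
force: [0.3, -0.4, -0.7]
opening: 0.0514
tcp [ 0.5756 -0.2024  0.2231] meas [ 6.386e-01 -2.331e-01  3.010e-02  8.730e-02  2.487e+03]
shift [  0.    2.3 -70. ]
[-0.408 -0.913 -0.   ] [-0.913  0.408 -0.   ] [ -1.  15.  -8.  -0. -67.  67.]
```

View pics/w8.png

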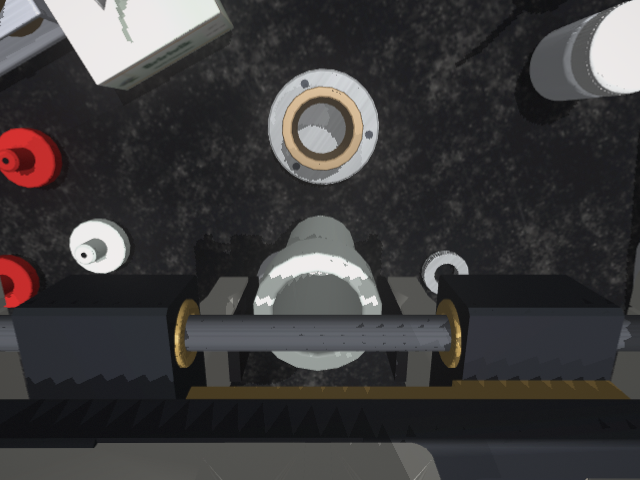

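```bash
python3 -m pendant '[{"claw":45,"linear":[0,1,-12],"twist":0},{"claw":45,"linear":[0,1,-25],"twist":0},{"claw":45,"linear":[0,0.3,-22],"twist":0},{"claw":45,"linear":[10,0,-10.6],"twist":0},{"claw":45,"linear":[24,0,0],"twist":0},{"claw":45,"linear":[17,0,0],"twist":0},{"claw":45,"linear":[0,0,0],"twist":0},{"claw":45,"linear":[0,0,0],"twist":0},{"claw":45,"linear":[0,0,0],"twist":0},{"claw":45,"linear":[0,0,0],"twist":0}]'
python3 - <<'E'
from h import *
look((.6385,-.2331),.078,.091,.04,'w9.png'); t=get_obs()['tool_pos']; print(go(.6386-t[0],-.2331-t[1]))
E
```

```text
clock: 17.23
tool_pos: [0.6388, -0.234, 0.1738]
orientation: [-169.9, 89.9, -14.0]
force: [-0.5, -0.9, -0.5]
opening: 0.0517
tcp [ 0.6388 -0.234   0.1738] meas [ 6.387e-01 -2.335e-01  3.000e-02  8.730e-02  1.751e+03]
shift [-0.  -0.4  0.3]
[-0.409 -0.913 -0.   ] [-0.913  0.409 -0.002] [ -4.  23.  -3.   0. -64.  70.]
[-0.  -0.8  0.5]
```

View pics/w9.png

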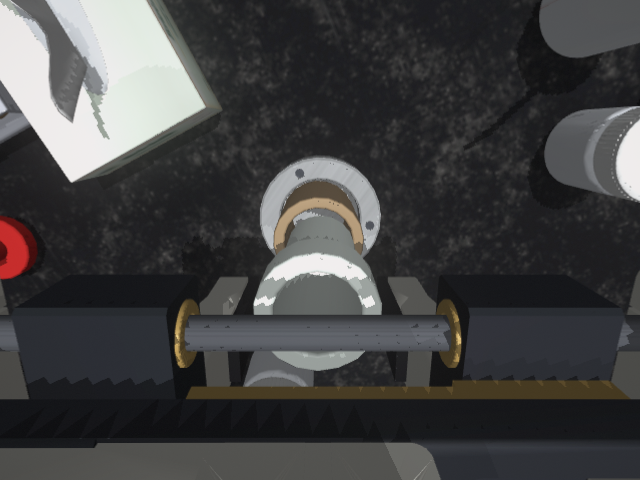

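```bash
python3 -m pendant '[{"claw":45,"linear":[4,-0.5,0.5],"twist":0},{"claw":45,"linear":[4,0,0],"twist":0},{"claw":45,"linear":[4,0,0],"twist":0},{"claw":45,"linear":[4,0,0],"twist":0},{"claw":45,"linear":[6,0,0],"twist":0},{"claw":45,"linear":[6,0,0],"twist":0},{"claw":45,"linear":[0,0,0],"twist":0},{"claw":45,"linear":[0,0,0],"twist":0},{"claw":45,"linear":[0,0,0],"twist":0},{"claw":45,"linear":[0,0,0],"twist":0}]'
```

```text
clock: 18.12
tool_pos: [0.638, -0.2334, 0.1443]
orientation: [-174.6, 90.0, -18.7]
force: [-0.5, -0.5, -0.8]
opening: 0.0518
```

Inside the bore with no force (bottom at 71 mm).

```bash
python3 -m pendant '[{"claw":45,"linear":[8,0,0],"twist":0},{"claw":45,"linear":[9,0,0],"twist":0},{"claw":45,"linear":[9,0,0],"twist":0},{"claw":45,"linear":[9,0,0],"twist":0},{"claw":45,"linear":[8,0,0],"twist":0},{"claw":45,"linear":[5,0,0],"twist":0},{"claw":45,"linear":[2,0,0],"twist":0},{"claw":45,"linear":[0,0,0],"twist":0},{"claw":45,"linear":[0,0,0],"twist":0},{"claw":45,"linear":[0,0,0],"twist":0}]'
python3 -m pendant '[{"claw":45,"linear":[1,0,0],"twist":0},{"claw":45,"linear":[1,0,0],"twist":0},{"claw":45,"linear":[1,0,0],"twist":0},{"claw":45,"linear":[0,0,0],"twist":0},{"claw":45,"linear":[0,0,0],"twist":0},{"claw":45,"linear":[0,0,0],"twist":0},{"claw":45,"linear":[0,0,0],"twist":0},{"claw":45,"linear":[0,0,0],"twist":0},{"claw":45,"linear":[0,0,0],"twist":0},{"claw":45,"linear":[0,0,0],"twist":0}]'
```

```text
clock: 18.95
tool_pos: [0.6382, -0.2335, 0.0946]
orientation: [-169.4, 89.9, -13.6]
force: [0.7, 0.3, -0.9]
opening: 0.0517
clock: 19.78
tool_pos: [0.6381, -0.2334, 0.0916]
orientation: [-171.6, 90.0, -15.8]
force: [-1.6, 1.7, 5.8]
opening: 0.0518
```

```bash
python3 -m pendant '[{"claw":60,"linear":[0,0,0],"twist":0},{"claw":70,"linear":[0,0,0],"twist":0},{"claw":87,"linear":[0,0,0],"twist":0},{"claw":87,"linear":[0,0,0],"twist":0},{"claw":87,"linear":[0,0,0],"twist":0},{"claw":87,"linear":[-15,0,0],"twist":0},{"claw":87,"linear":[-30,0,0],"twist":0},{"claw":87,"linear":[-35,0,0],"twist":0},{"claw":87,"linear":[-35,0,0],"twist":0},{"claw":87,"linear":[-20,0,10],"twist":0}]'
python3 -m pendant '[{"claw":70,"linear":[0,0,20],"twist":0},{"claw":60,"linear":[0,0,20],"twist":0},{"claw":50,"linear":[0,0,15],"twist":0},{"claw":45,"linear":[0,0,5],"twist":0},{"claw":45,"linear":[0,0,0],"twist":0},{"claw":45,"linear":[0,0,0],"twist":0},{"claw":45,"linear":[0,0,0],"twist":0},{"claw":45,"linear":[0,0,0],"twist":0},{"claw":45,"linear":[0,0,0],"twist":0},{"claw":45,"linear":[0,0,0],"twist":0}]'
python3 - <<'E'
from h import *
look((.6385,-.2331),.1,.118,.04,'w10.png'); t=get_obs()['tool_pos']; print('cover',go(.6233-t[0],.0111-t[1]))
E
```

```text
clock: 20.62
tool_pos: [0.6306, -0.2302, 0.23]
orientation: [-178.7, 89.7, -22.9]
force: [0.6, -0.6, 0.3]
opening: 0.0872
clock: 21.45
tool_pos: [0.5742, -0.2049, 0.2256]
orientation: [22.7, 90.0, 178.5]
force: [-0.4, 0.6, 0.2]
opening: 0.045
tcp [ 0.5742 -0.2049  0.2256] meas [ 6.388e-01 -2.330e-01  2.600e-02  1.093e-01  2.511e+03]
shift [ -0.   -0.8 -70.5]
[-0.41  -0.912  0.   ] [-0.912  0.41   0.001] [ -1.  15.  -8.  -0. -68.  67.]
cover [  -0.  -217.2   43.6]
```

```bash
python3 -m pendant '[{"claw":45,"linear":[0,-12,6],"twist":0},{"claw":45,"linear":[0,-25,12],"twist":0},{"claw":45,"linear":[0,-32,15],"twist":0},{"claw":45,"linear":[0,-34,16],"twist":0},{"claw":45,"linear":[0,-34,16],"twist":0},{"claw":45,"linear":[0,-34,16],"twist":0},{"claw":45,"linear":[0,-28,14],"twist":0},{"claw":45,"linear":[0,-18,9],"twist":0},{"claw":45,"linear":[0,0,0],"twist":0},{"claw":45,"linear":[0,0,0],"twist":0}]'
python3 -m pendant '[{"claw":45,"linear":[0,0,0],"twist":0},{"claw":45,"linear":[0,0,0],"twist":0},{"claw":45,"linear":[0,0,0],"twist":0},{"claw":45,"linear":[0,0,0],"twist":0},{"claw":45,"linear":[0,0,0],"twist":0},{"claw":45,"linear":[0,0,0],"twist":0},{"claw":45,"linear":[0,0,0],"twist":0},{"claw":45,"linear":[0,0,0],"twist":0},{"claw":45,"linear":[0,0,0],"twist":0},{"claw":45,"linear":[0,0,0],"twist":0}]'
python3 - <<'E'
from h import *
X=look((.6233,.0111),.016,.028,.04,'w11.png'); print(circ(X,(.6233,.0111),.038,.05,.03))
E
```

```text
clock: 22.33
tool_pos: [0.5676, 0.0374, 0.2261]
orientation: [-24.3, 90.0, 131.7]
force: [0.0, -0.1, -0.0]
opening: 0.0453
clock: 23.17
tool_pos: [0.5679, 0.0358, 0.226]
orientation: [104.3, 90.0, -99.8]
force: [0.4, -0.8, -0.1]
opening: 0.0447
tcp [0.5679 0.0358 0.226 ] meas [6.253e-01 1.150e-02 2.690e-02 2.150e-02 2.354e+03]
shift [  0.   -1.3 -62.4]
[-0.409 -0.912  0.   ] [-0.912  0.409 -0.   ] [ 23.  11. -13.   0. -66.  43.]
[6.254e-01 1.140e-02 1.000e-02 4.320e-02 4.300e+02]
```

View pics/w11.png

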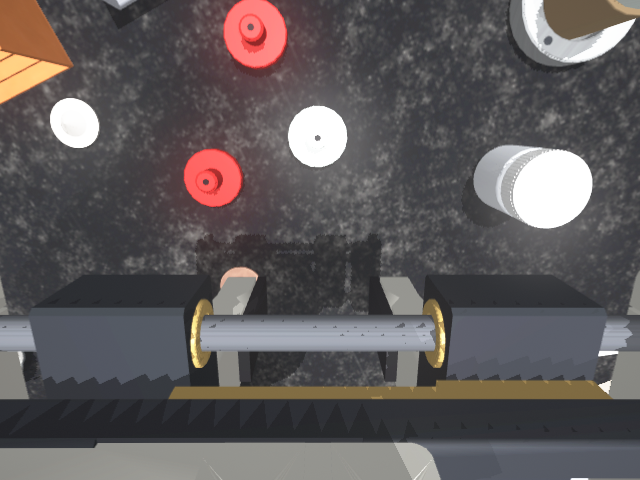

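```bash
python3 -m pendant '[{"claw":45,"linear":[0,-1.3,-14],"twist":0},{"claw":45,"linear":[0,0,-28],"twist":0},{"claw":45,"linear":[10,0,-20.4],"twist":0},{"claw":45,"linear":[32,0,0],"twist":0},{"claw":45,"linear":[35,0,0],"twist":0},{"claw":45,"linear":[35,0,0],"twist":0},{"claw":45,"linear":[35,0,0],"twist":0},{"claw":45,"linear":[30,0,0],"twist":0},{"claw":45,"linear":[15,0,0],"twist":0},{"claw":45,"linear":[5,0,0],"twist":0}]'
python3 -m pendant '[{"claw":45,"linear":[0,0,0],"twist":0},{"claw":45,"linear":[0,0,0],"twist":0},{"claw":45,"linear":[0,0,0],"twist":0},{"claw":45,"linear":[0,0,0],"twist":0},{"claw":15,"linear":[3,0,0],"twist":0},{"claw":15,"linear":[0,0,0],"twist":0},{"claw":15,"linear":[0,0,0],"twist":0},{"claw":15,"linear":[0,0,0],"twist":0},{"claw":15,"linear":[0,0,0],"twist":0},{"claw":15,"linear":[0,0,0],"twist":0}]'
```

```text
clock: 24.05
tool_pos: [0.6232, 0.0109, 0.0255]
orientation: [38.8, 89.7, -165.4]
force: [0.9, 0.3, -0.4]
opening: 0.0446
clock: 24.88
tool_pos: [0.6254, 0.0115, 0.0262]
orientation: [-168.9, 90.0, -13.0]
force: [-0.9, 0.4, 0.4]
opening: 0.0192
```

```bash
python3 -m pendant '[{"claw":15,"linear":[0,0,0],"twist":0},{"claw":15,"linear":[0,0,0],"twist":0},{"claw":15,"linear":[-10,0,0],"twist":0},{"claw":15,"linear":[-20,0,0],"twist":0},{"claw":15,"linear":[-35,0,0],"twist":0},{"claw":15,"linear":[-35,0,0],"twist":0},{"claw":15,"linear":[-35,0,0],"twist":0},{"claw":15,"linear":[-35,0,0],"twist":0},{"claw":15,"linear":[-20,0,0],"twist":0},{"claw":15,"linear":[-10,0,0],"twist":0}]'
python3 - <<'E'
from h import *
t=get_obs()['tool_pos']; print('to',go(.6388-t[0],-.233-t[1]))
I,D=snapshot('wrist'); save(I[200:400,120:520],'w12.png')
E
```

```text
clock: 25.72
tool_pos: [0.6266, 0.0116, 0.2309]
orientation: [-144.2, 89.7, 11.7]
force: [0.6, 0.4, -1.7]
opening: 0.0191
to [-2.000e-01  2.182e+02 -1.112e+02]
```

View pics/w12.png

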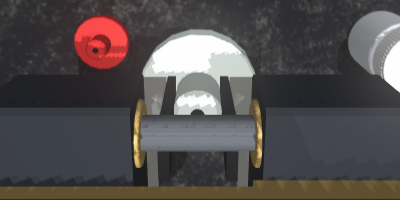

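```bash
python3 -m pendant '[{"claw":15,"linear":[0,12,-3],"twist":0},{"claw":15,"linear":[0,24,-5],"twist":0},{"claw":15,"linear":[0,34,-6],"twist":0},{"claw":15,"linear":[0,34,-6],"twist":0},{"claw":15,"linear":[0,34,-6],"twist":0},{"claw":15,"linear":[0,34,-6],"twist":0},{"claw":15,"linear":[0,28,-5],"twist":0},{"claw":15,"linear":[0,18,-4],"twist":0},{"claw":15,"linear":[0,0,0],"twist":0},{"claw":15,"linear":[0,0,0],"twist":0}]'
python3 -m pendant '[{"claw":15,"linear":[0,0,0],"twist":0},{"claw":15,"linear":[0,0,0],"twist":0},{"claw":15,"linear":[0,0,0],"twist":0},{"claw":15,"linear":[0,0,0],"twist":0},{"claw":15,"linear":[0,0,0],"twist":0},{"claw":15,"linear":[0,0,0],"twist":0},{"claw":15,"linear":[0,0,0],"twist":0},{"claw":15,"linear":[0,0,0],"twist":0},{"claw":15,"linear":[0,0,0],"twist":0},{"claw":15,"linear":[0,0,0],"twist":0}]'
python3 - <<'E'
from h import *
look((.6388,-.233),.1,.118,.04)
E
```

```text
clock: 26.6
tool_pos: [0.5719, -0.2053, 0.2239]
orientation: [13.8, 89.8, 169.5]
force: [0.2, 1.4, -0.3]
opening: 0.0189
clock: 27.43
tool_pos: [0.5735, -0.2042, 0.2261]
orientation: [-168.7, 90.0, -12.9]
force: [0.1, -0.4, -1.1]
opening: 0.0192
tcp [ 0.5735 -0.2042  0.2261] meas [ 6.388e-01 -2.330e-01  2.590e-02  1.093e-01  2.511e+03]
shift [  0.   -0.5 -71.4]
[-0.409 -0.912 -0.   ] [-0.912  0.409 -0.   ] [ -1.  14.  -8.   0. -67.  67.]
```

```bash
python3 -m pendant '[{"claw":15,"linear":[0,-0.5,-14],"twist":0},{"claw":15,"linear":[0,0,-28],"twist":0},{"claw":15,"linear":[0,0,-22],"twist":0},{"claw":15,"linear":[10,0,-7.4],"twist":0},{"claw":15,"linear":[25,0,0],"twist":0},{"claw":15,"linear":[30,0,0],"twist":0},{"claw":15,"linear":[15,0,0],"twist":0},{"claw":15,"linear":[4,0,0],"twist":0},{"claw":15,"linear":[0,0,0],"twist":0},{"claw":15,"linear":[0,0,0],"twist":0}]'
python3 -m pendant '[{"claw":15,"linear":[0,0,0],"twist":0},{"claw":15,"linear":[0,0,0],"twist":0},{"claw":15,"linear":[0,0,0],"twist":0},{"claw":15,"linear":[0,0,0],"twist":0},{"claw":15,"linear":[0,0,0],"twist":0},{"claw":15,"linear":[0,0,0],"twist":0},{"claw":15,"linear":[0,0,0],"twist":0},{"claw":15,"linear":[0,0,0],"twist":0},{"claw":15,"linear":[0,0,0],"twist":0},{"claw":15,"linear":[0,0,0],"twist":0}]'
python3 - <<'E'
from h import *
t=get_obs()['tool_pos']; print('to',go(.6388-t[0],-.233-t[1]))
E
```

```text
clock: 28.32
tool_pos: [0.6393, -0.2332, 0.143]
orientation: [169.2, 89.9, -35.0]
force: [0.2, 0.0, -0.4]
opening: 0.0189
clock: 29.15
tool_pos: [0.6388, -0.233, 0.142]
orientation: [13.2, 90.0, 169.1]
force: [0.3, -0.2, -0.0]
opening: 0.0192
to [-0.  0. -0.]
```

```bash
python3 -m pendant '[{"claw":15,"linear":[3,0,0],"twist":0},{"claw":15,"linear":[3,0,0],"twist":0},{"claw":15,"linear":[3,0,0],"twist":0},{"claw":15,"linear":[3,0,0],"twist":0},{"claw":15,"linear":[2,0,0],"twist":0},{"claw":15,"linear":[0.5,0,0],"twist":0},{"claw":15,"linear":[0,0,0],"twist":0},{"claw":15,"linear":[0,0,0],"twist":0},{"claw":15,"linear":[0,0,0],"twist":0},{"claw":15,"linear":[0,0,0],"twist":0}]'
python3 -m pendant '[{"claw":15,"linear":[1,0,0],"twist":0},{"claw":15,"linear":[1,0,0],"twist":0},{"claw":15,"linear":[0,0,0],"twist":0},{"claw":15,"linear":[0,0,0],"twist":0},{"claw":15,"linear":[0,0,0],"twist":0},{"claw":15,"linear":[0,0,0],"twist":0},{"claw":15,"linear":[0,0,0],"twist":0},{"claw":15,"linear":[0,0,0],"twist":0},{"claw":15,"linear":[0,0,0],"twist":0},{"claw":15,"linear":[0,0,0],"twist":0}]'
```

```text
clock: 29.98
tool_pos: [0.6389, -0.233, 0.1278]
orientation: [-163.4, 90.0, -7.6]
force: [-0.2, -0.3, -0.5]
opening: 0.019
clock: 30.82
tool_pos: [0.6392, -0.2331, 0.1261]
orientation: [-173.0, 89.9, -17.2]
force: [0.1, 0.6, 6.6]
opening: 0.0189
```

```bash
python3 -m pendant '[{"claw":25,"linear":[0,0,0],"twist":0},{"claw":45,"linear":[0,0,0],"twist":0},{"claw":60,"linear":[0,0,0],"twist":0},{"claw":60,"linear":[-3,0,0],"twist":0},{"claw":60,"linear":[-15,0,0],"twist":0},{"claw":60,"linear":[-30,0,0],"twist":0},{"claw":65,"linear":[-30,0,0],"twist":0},{"claw":70,"linear":[-20,0,10],"twist":0},{"claw":70,"linear":[0,0,30],"twist":0},{"claw":70,"linear":[0,0,30],"twist":0}]'
python3 -m pendant '[{"claw":70,"linear":[0,0,0],"twist":0},{"claw":70,"linear":[0,0,0],"twist":0},{"claw":70,"linear":[0,0,0],"twist":0},{"claw":70,"linear":[0,0,0],"twist":0},{"claw":70,"linear":[0,0,0],"twist":0},{"claw":70,"linear":[0,0,0],"twist":0},{"claw":70,"linear":[0,0,0],"twist":0},{"claw":70,"linear":[0,0,0],"twist":0},{"claw":70,"linear":[0,0,0],"twist":0},{"claw":70,"linear":[0,0,0],"twist":0}]'
python3 - <<'E'
from h import *
X=look((.6388,-.233),.115,.127,.04); print(circ(X,(.6388,-.233),.137,.15,.03))
t=get_obs()['tool_pos']; print('pack',go(.4517-t[0],-.299-t[1]))
E
```

```text
clock: 31.65
tool_pos: [0.5753, -0.2043, 0.2244]
orientation: [-160.4, 89.9, -4.6]
force: [-1.0, 0.7, 0.0]
opening: 0.0699
clock: 32.48
tool_pos: [0.575, -0.2044, 0.2234]
orientation: [29.7, 90.0, -174.5]
force: [0.7, -0.1, 1.2]
opening: 0.0701
tcp [ 0.575  -0.2044  0.2234] meas [ 6.395e-01 -2.323e-01  2.710e-02  1.214e-01  4.629e+03]
shift [ -0.   -1.  -70.3]
[-0.409 -0.912  0.   ] [-0.912  0.409  0.   ] [ -1.  15.  -8.   0. -67.  67.]
[ 6.396e-01 -2.324e-01  1.000e-02  1.432e-01  8.900e+02]
pack [  0.  136.8  73.7]
```

```bash
python3 -m pendant '[{"claw":70,"linear":[0,10,10],"twist":0},{"claw":70,"linear":[0,20,20],"twist":0},{"claw":70,"linear":[0,25,24],"twist":0},{"claw":70,"linear":[0,25,24],"twist":0},{"claw":70,"linear":[0,25,24],"twist":0},{"claw":70,"linear":[0,20,20],"twist":0},{"claw":70,"linear":[0,12,12],"twist":0},{"claw":70,"linear":[0,0,0],"twist":0},{"claw":70,"linear":[0,0,0],"twist":0},{"claw":70,"linear":[0,0,0],"twist":0}]'
python3 -m pendant '[{"claw":70,"linear":[0,0,0],"twist":0},{"claw":70,"linear":[0,0,0],"twist":0},{"claw":70,"linear":[0,0,0],"twist":0},{"claw":70,"linear":[0,0,0],"twist":0},{"claw":70,"linear":[0,0,0],"twist":0},{"claw":70,"linear":[0,0,0],"twist":0},{"claw":70,"linear":[0,0,0],"twist":0},{"claw":70,"linear":[0,0,0],"twist":0},{"claw":70,"linear":[0,0,0],"twist":0},{"claw":70,"linear":[0,0,0],"twist":0}]'
python3 - <<'E'
from h import *
X=look((.4517,-.299),.006,.018,.04,'w13.png');print(circ(X,(.4537,-.297),.009,.015,.026))
E
```

```text
clock: 33.37
tool_pos: [0.3971, -0.2746, 0.2239]
orientation: [-175.0, 89.9, -19.2]
force: [0.5, -0.5, 0.8]
opening: 0.0698
clock: 34.2
tool_pos: [0.3966, -0.2745, 0.2236]
orientation: [-152.3, 90.0, 3.5]
force: [0.6, 0.7, 0.3]
opening: 0.0697
tcp [ 0.3966 -0.2745  0.2236] meas [ 4.551e-01 -2.909e-01  2.300e-02  1.140e-02  1.419e+03]
shift [  0.   -9.  -60.1]
[-0.409 -0.912 -0.   ] [-0.912  0.409 -0.   ] [-11.   2. -23.  -0. -65.  77.]
[ 4.550e-01 -2.911e-01  2.280e-02  1.140e-02  1.296e+03]
```

View pics/w13.png

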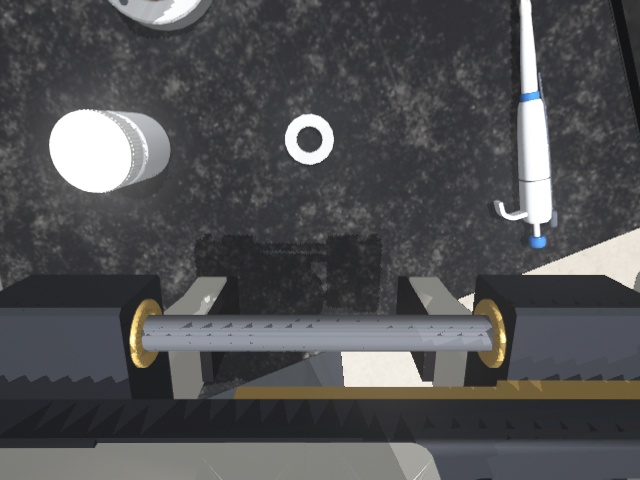

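```bash
python3 -m pendant '[{"claw":70,"linear":[0,-3,-14],"twist":0},{"claw":70,"linear":[0,-6,-28],"twist":0},{"claw":70,"linear":[20,0,-18.1],"twist":0},{"claw":70,"linear":[35,0,0],"twist":0},{"claw":70,"linear":[35,0,0],"twist":0},{"claw":70,"linear":[35,0,0],"twist":0},{"claw":70,"linear":[35,0,0],"twist":0},{"claw":70,"linear":[30,0,0],"twist":0},{"claw":70,"linear":[15,0,0],"twist":0},{"claw":70,"linear":[5,0,0],"twist":0}]'
python3 -m pendant '[{"claw":70,"linear":[0,0,0],"twist":0},{"claw":70,"linear":[0,0,0],"twist":0},{"claw":70,"linear":[0,0,0],"twist":0},{"claw":70,"linear":[0,0,0],"twist":0},{"claw":70,"linear":[3,0,0],"twist":0},{"claw":70,"linear":[3,0,0],"twist":0},{"claw":70,"linear":[0,0,0],"twist":0},{"claw":70,"linear":[0,0,0],"twist":0},{"claw":70,"linear":[0,0,0],"twist":0},{"claw":70,"linear":[0,0,0],"twist":0}]'
```

```text
clock: 35.08
tool_pos: [0.4531, -0.2903, 0.0105]
orientation: [9.0, 89.7, 164.8]
force: [-0.6, -0.4, 0.6]
opening: 0.0701
clock: 35.92
tool_pos: [0.4552, -0.2909, 0.0076]
orientation: [120.7, 90.0, -83.4]
force: [0.5, -0.1, -0.2]
opening: 0.0704
```

```bash
python3 -m pendant '[{"claw":70,"linear":[4.5,0,0],"twist":0},{"claw":70,"linear":[0,0,0],"twist":0},{"claw":70,"linear":[0,0,0],"twist":0},{"claw":40,"linear":[0,0,0],"twist":0},{"claw":40,"linear":[0,0,0],"twist":0},{"claw":40,"linear":[0,0,0],"twist":0},{"claw":40,"linear":[0,0,0],"twist":0},{"claw":40,"linear":[0,0,0],"twist":0},{"claw":40,"linear":[0,0,0],"twist":0},{"claw":40,"linear":[0,0,0],"twist":0}]'
python3 -m pendant '[{"claw":40,"linear":[-10,0,0],"twist":0},{"claw":40,"linear":[-20,0,0],"twist":0},{"claw":40,"linear":[-35,0,0],"twist":0},{"claw":40,"linear":[-35,0,0],"twist":0},{"claw":40,"linear":[-35,0,0],"twist":0},{"claw":40,"linear":[-35,0,0],"twist":0},{"claw":40,"linear":[-35,0,0],"twist":0},{"claw":40,"linear":[-15,0,0],"twist":0},{"claw":40,"linear":[0,0,0],"twist":0},{"claw":40,"linear":[0,0,0],"twist":0}]'
python3 - <<'E'
from h import *
t=get_obs()['tool_pos']; print('to',go(.6396-t[0],-.2324-t[1]))
E
```

```text
clock: 36.75
tool_pos: [0.4552, -0.2909, 0.0031]
orientation: [178.7, 90.0, -25.5]
force: [-0.3, -0.7, 0.4]
opening: 0.045
clock: 37.58
tool_pos: [0.4553, -0.2907, 0.2246]
orientation: [-162.1, 89.8, -6.3]
force: [-0.4, 0.1, -1.5]
opening: 0.0451
to [   0.5 -128.7 -144.3]
```

```bash
python3 -m pendant '[{"claw":40,"linear":[0,-10,-6],"twist":0},{"claw":40,"linear":[0,-20,-12],"twist":0},{"claw":40,"linear":[0,-25,-14],"twist":0},{"claw":40,"linear":[0,-25,-14],"twist":0},{"claw":40,"linear":[0,-25,-14],"twist":0},{"claw":40,"linear":[0,-16,-9],"twist":0},{"claw":40,"linear":[0,-7.7,-5],"twist":0},{"claw":40,"linear":[0,0,0],"twist":0},{"claw":40,"linear":[0,0,0],"twist":0},{"claw":40,"linear":[0,0,0],"twist":0}]'
python3 -m pendant '[{"claw":40,"linear":[0,0,0],"twist":0},{"claw":40,"linear":[0,0,0],"twist":0},{"claw":40,"linear":[0,0,0],"twist":0},{"claw":40,"linear":[0,0,0],"twist":0},{"claw":40,"linear":[0,0,0],"twist":0},{"claw":40,"linear":[0,0,0],"twist":0},{"claw":40,"linear":[0,0,0],"twist":0},{"claw":40,"linear":[0,0,0],"twist":0},{"claw":40,"linear":[0,0,0],"twist":0},{"claw":40,"linear":[0,0,0],"twist":0}]'
python3 - <<'E'
from h import *
look((.6396,-.2324),.136,.15,.03,'w14.png')
E
```

```text
clock: 38.42
tool_pos: [0.5745, -0.2041, 0.2226]
orientation: [20.6, 89.9, 176.4]
force: [-0.6, 0.4, -0.8]
opening: 0.0448
clock: 39.25
tool_pos: [0.5754, -0.2037, 0.223]
orientation: [-41.7, 90.0, 114.2]
force: [0.9, -0.5, -0.6]
opening: 0.0449
tcp [ 0.5754 -0.2037  0.223 ] meas [ 6.395e-01 -2.323e-01  1.000e-02  1.432e-01  8.950e+02]
shift [ -0.   -0.1 -70.2]
[-0.409 -0.912 -0.   ] [-0.912  0.409  0.   ] [ -1.  15.  -8.  -0. -67.  67.]
```

View pics/w14.png

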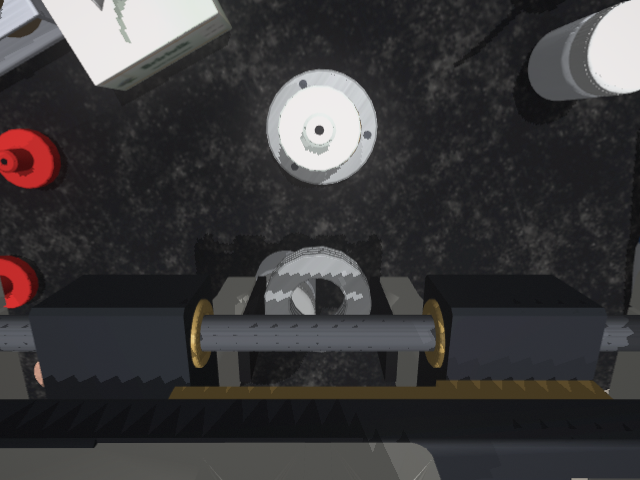

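```bash
python3 -m pendant '[{"claw":40,"linear":[0,0,-14],"twist":0},{"claw":40,"linear":[0,0,-28],"twist":0},{"claw":40,"linear":[0,0,-21],"twist":0},{"claw":40,"linear":[10,0,-7.2],"twist":0},{"claw":40,"linear":[25,0,0],"twist":0},{"claw":40,"linear":[20,0,0],"twist":0},{"claw":40,"linear":[11,0,0],"twist":0},{"claw":40,"linear":[4,0,0],"twist":0},{"claw":40,"linear":[0,0,0],"twist":0},{"claw":40,"linear":[0,0,0],"twist":0}]'
python3 -m pendant '[{"claw":40,"linear":[0,0,0],"twist":0},{"claw":40,"linear":[0,0,0],"twist":0},{"claw":40,"linear":[0,0,0],"twist":0},{"claw":40,"linear":[0,0,0],"twist":0},{"claw":40,"linear":[0,0,0],"twist":0},{"claw":40,"linear":[0,0,0],"twist":0},{"claw":40,"linear":[0,0,0],"twist":0},{"claw":40,"linear":[0,0,0],"twist":0},{"claw":40,"linear":[0,0,0],"twist":0},{"claw":40,"linear":[0,0,0],"twist":0}]'
python3 - <<'E'
from h import *
t=get_obs()['tool_pos']; print('to',go(.6395-t[0],-.2323-t[1]))
E
```

```text
clock: 40.13
tool_pos: [0.6399, -0.2326, 0.1541]
orientation: [176.2, 89.9, -28.0]
force: [-0.1, -0.1, -0.4]
opening: 0.0452
clock: 40.97
tool_pos: [0.6394, -0.2325, 0.153]
orientation: [30.3, 90.0, -173.9]
force: [0.3, -0.2, -1.3]
opening: 0.0452
to [-0.  -0.2 -0. ]
```

```bash
python3 -m pendant '[{"claw":40,"linear":[4,0,0],"twist":0},{"claw":40,"linear":[4,0,0],"twist":0},{"claw":40,"linear":[4,0,0],"twist":0},{"claw":40,"linear":[4,0,0],"twist":0},{"claw":40,"linear":[4,0,0],"twist":0},{"claw":40,"linear":[4,0,0],"twist":0},{"claw":40,"linear":[2.5,0,0],"twist":0},{"claw":40,"linear":[0,0,0],"twist":0},{"claw":40,"linear":[0,0,0],"twist":0},{"claw":40,"linear":[0,0,0],"twist":0}]'
python3 -m pendant '[{"claw":40,"linear":[1,0,0],"twist":0},{"claw":40,"linear":[1,0,0],"twist":0},{"claw":40,"linear":[0,0,0],"twist":0},{"claw":40,"linear":[0,0,0],"twist":0},{"claw":40,"linear":[0,0,0],"twist":0},{"claw":40,"linear":[0,0,0],"twist":0},{"claw":40,"linear":[0,0,0],"twist":0},{"claw":40,"linear":[0,0,0],"twist":0},{"claw":40,"linear":[0,0,0],"twist":0},{"claw":40,"linear":[0,0,0],"twist":0}]'
```

```text
clock: 41.8
tool_pos: [0.6396, -0.2325, 0.1268]
orientation: [-175.8, 90.0, -20.0]
force: [0.3, 0.2, 0.5]
opening: 0.0449
clock: 42.63
tool_pos: [0.6397, -0.2326, 0.1251]
orientation: [-177.2, 89.9, -21.4]
force: [-0.4, 0.3, 4.7]
opening: 0.0449
```

```bash
python3 -m pendant '[{"claw":55,"linear":[0,0,0],"twist":0},{"claw":65,"linear":[0,0,0],"twist":0},{"claw":65,"linear":[0,0,0],"twist":0},{"claw":65,"linear":[0,0,0],"twist":0},{"claw":65,"linear":[-15,0,0],"twist":0},{"claw":65,"linear":[-30,0,0],"twist":0},{"claw":65,"linear":[-30,0,0],"twist":0},{"claw":65,"linear":[-22,0,10],"twist":0},{"claw":65,"linear":[0,0,30],"twist":0},{"claw":65,"linear":[0,0,30],"twist":0}]'
python3 -m pendant '[{"claw":65,"linear":[0,0,0],"twist":0},{"claw":65,"linear":[0,0,0],"twist":0},{"claw":65,"linear":[0,0,0],"twist":0},{"claw":65,"linear":[0,0,0],"twist":0},{"claw":65,"linear":[0,0,0],"twist":0},{"claw":65,"linear":[0,0,0],"twist":0},{"claw":65,"linear":[0,0,0],"twist":0},{"claw":65,"linear":[0,0,0],"twist":0},{"claw":65,"linear":[0,0,0],"twist":0},{"claw":65,"linear":[0,0,0],"twist":0}]'
python3 - <<'E'
from h import *
X=look((.6395,-.2323),.127,.139,.03); print('boss',circ(X,(.6395,-.2323),.14,.15,.02))
t=get_obs()['tool_pos']; print('adapter',go(.4494-t[0],.3396-t[1]))
for c in ('top','scene'):
  Y=cloud(c,np.load(c+'0.npy')); m=(np.hypot(Y[...,0]-.449,Y[...,1]-.34)<.2)&(Y[...,2]>.02)&(np.hypot(Y[...,0]-.449,Y[...,1]-.34)>.04); p=Y[m]
  print(len(p),[ (np.round(b,3),circ(Y,(.5,.4),b,b+.03,.2)) for b in (.02,.05,.08,.11,.14)])
E
```

```text
clock: 43.47
tool_pos: [0.5758, -0.2038, 0.2222]
orientation: [-158.8, 89.9, -3.0]
force: [-0.5, -0.0, -0.7]
opening: 0.065
clock: 44.3
tool_pos: [0.5756, -0.2039, 0.2214]
orientation: [30.2, 90.0, -174.0]
force: [0.2, -0.7, 0.0]
opening: 0.0648
tcp [ 0.5756 -0.2039  0.2214] meas [ 6.401e-01 -2.316e-01  2.300e-02  1.333e-01  3.297e+03]
shift [ -0.   -1.1 -70.2]
[-0.409 -0.912  0.   ] [-0.912  0.409  0.   ] [ -1.  15.  -8.   0. -67.  67.]
boss [ 6.392e-01 -2.320e-01  9.900e-03  1.432e-01  9.030e+02]
adapter [  -0.  -444.2  337.6]
1368 [(np.float64(0.02), array([5.003e-01, 4.004e-01, 1.999e-01, 2.900e-02, 7.490e+02])), (np.float64(0.05), array([5.942e-01, 3.368e-01, 1.226e-01, 5.700e-02, 4.330e+02])), (np.float64(0.08), array([5.591e-01, 3.216e-01, 1.072e-01, 9.120e-02, 1.930e+02])), (np.float64(0.11), array([5.479e-01, 4.226e-01, 8.600e-03, 1.243e-01, 5.000e+01])), (np.float64(0.14), array([5.484e-01, 4.226e-01, 1.050e-02, 1.563e-01, 5.000e+01]))]
1269 [(np.float64(0.02), array([5.005e-01, 4.000e-01, 1.996e-01, 2.700e-02, 5.870e+02])), (np.float64(0.05), array([5.939e-01, 3.377e-01, 1.212e-01, 6.000e-02, 3.230e+02])), (np.float64(0.08), array([5.604e-01, 3.223e-01, 1.075e-01, 9.130e-02, 1.980e+02])), (np.float64(0.11), array([5.480e-01, 4.221e-01, 8.800e-03, 1.260e-01, 7.300e+01])), (np.float64(0.14), array([5.487e-01, 4.217e-01, 1.050e-02, 1.572e-01, 8.200e+01]))]
```

```bash
python3 -m pendant '[{"claw":60,"linear":[0,-12,11],"twist":0},{"claw":60,"linear":[0,-22,20],"twist":0},{"claw":60,"linear":[0,-26,23],"twist":0},{"claw":60,"linear":[0,-26,23],"twist":0},{"claw":60,"linear":[0,-26,23],"twist":0},{"claw":60,"linear":[0,-26,23],"twist":0},{"claw":60,"linear":[0,-26,24],"twist":0},{"claw":60,"linear":[0,-26,24],"twist":0},{"claw":60,"linear":[0,-26,24],"twist":0},{"claw":60,"linear":[0,-26,24],"twist":0}]'
python3 -m pendant '[{"claw":60,"linear":[0,-26,24],"twist":0},{"claw":60,"linear":[0,-26,24],"twist":0},{"claw":60,"linear":[0,-26,24],"twist":0},{"claw":60,"linear":[0,-26,23],"twist":0},{"claw":60,"linear":[0,-26,23],"twist":0},{"claw":60,"linear":[0,-26,23],"twist":0},{"claw":60,"linear":[0,-26,20],"twist":0},{"claw":60,"linear":[0,-14,12],"twist":0},{"claw":60,"linear":[0,-6,5],"twist":0},{"claw":60,"linear":[0,0,0],"twist":0}]'
python3 -m pendant '[{"claw":60,"linear":[0,0,0],"twist":0},{"claw":60,"linear":[0,0,0],"twist":0},{"claw":60,"linear":[0,0,0],"twist":0},{"claw":60,"linear":[0,0,0],"twist":0},{"claw":60,"linear":[0,0,0],"twist":0},{"claw":60,"linear":[0,0,0],"twist":0},{"claw":60,"linear":[0,0,0],"twist":0},{"claw":60,"linear":[0,0,0],"twist":0},{"claw":60,"linear":[0,0,0],"twist":0},{"claw":60,"linear":[0,0,0],"twist":0}]'
python3 - <<'E'
from h import *
X=look((.447,.337),.004,.03,.04,'w15.png'); print('hub',circ(X,(.447,.337),.0195,.027,.03))
E
```

```text
clock: 45.18
tool_pos: [0.474, 0.1081, 0.2219]
orientation: [-124.6, 90.0, 31.2]
force: [0.6, 1.0, -0.4]
opening: 0.0598
clock: 46.02
tool_pos: [0.3946, 0.3652, 0.2213]
orientation: [91.2, 90.0, -112.8]
force: [0.5, -0.4, 1.1]
opening: 0.0602
clock: 46.85
tool_pos: [0.3951, 0.3638, 0.2215]
orientation: [125.0, 90.0, -79.2]
force: [1.1, 0.3, -0.1]
opening: 0.0601
tcp [0.3951 0.3638 0.2215] meas [4.454e-01 3.397e-01 2.700e-02 9.300e-03 2.621e+03]
shift [ -0.    1.4 -55.8]
[-0.409 -0.912  0.   ] [-0.912  0.409 -0.   ] [ 64.   8. -17.   0. -65.   2.]
hub [4.453e-01 3.397e-01 1.690e-02 2.250e-02 1.117e+03]
```

View pics/w15.png

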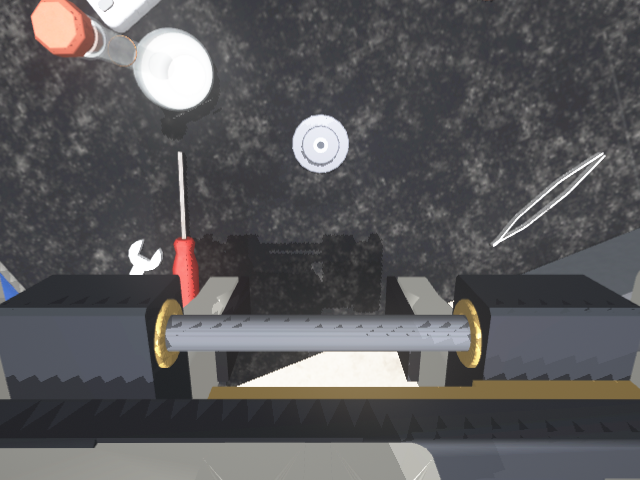

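```bash
python3 -m pendant '[{"claw":60,"linear":[0,1.4,-14],"twist":0},{"claw":60,"linear":[0,0,-26],"twist":0},{"claw":60,"linear":[15,0,-15.8],"twist":0},{"claw":60,"linear":[35,0,0],"twist":0},{"claw":60,"linear":[35,0,0],"twist":0},{"claw":60,"linear":[35,0,0],"twist":0},{"claw":60,"linear":[35,0,0],"twist":0},{"claw":60,"linear":[27,0,0],"twist":0},{"claw":60,"linear":[15,0,0],"twist":0},{"claw":60,"linear":[7,0,0],"twist":0}]'
python3 -m pendant '[{"claw":60,"linear":[0,0,0],"twist":0},{"claw":60,"linear":[0,0,0],"twist":0},{"claw":60,"linear":[0,0,0],"twist":0},{"claw":60,"linear":[0,0,0],"twist":0},{"claw":60,"linear":[0,0,0],"twist":0},{"claw":60,"linear":[2,0,0],"twist":0},{"claw":60,"linear":[2,0,0],"twist":0},{"claw":60,"linear":[0,0,0],"twist":0},{"claw":60,"linear":[0,0,0],"twist":0},{"claw":60,"linear":[0,0,0],"twist":0}]'
```

```text
clock: 47.73
tool_pos: [0.4444, 0.3383, 0.0148]
orientation: [78.8, 89.7, -125.4]
force: [-0.3, -1.1, -0.3]
opening: 0.0599
clock: 48.57
tool_pos: [0.4454, 0.3397, 0.0135]
orientation: [92.4, 90.0, -111.8]
force: [-0.1, -0.6, -0.9]
opening: 0.0599
```

```bash
python3 -m pendant '[{"claw":60,"linear":[2,0,0],"twist":0},{"claw":60,"linear":[0,0,0],"twist":0},{"claw":60,"linear":[0,0,0],"twist":0},{"claw":28,"linear":[0,0,0],"twist":0},{"claw":28,"linear":[0,0,0],"twist":0},{"claw":28,"linear":[0,0,0],"twist":0},{"claw":28,"linear":[0,0,0],"twist":0},{"claw":28,"linear":[0,0,0],"twist":0},{"claw":28,"linear":[0,0,0],"twist":0},{"claw":28,"linear":[0,0,0],"twist":0}]'
python3 -m pendant '[{"claw":28,"linear":[-10,0,0],"twist":0},{"claw":28,"linear":[-20,0,0],"twist":0},{"claw":28,"linear":[-35,0,0],"twist":0},{"claw":28,"linear":[-35,0,0],"twist":0},{"claw":28,"linear":[-35,0,0],"twist":0},{"claw":28,"linear":[-35,0,0],"twist":0},{"claw":28,"linear":[-30,0,0],"twist":0},{"claw":28,"linear":[-12,0,0],"twist":0},{"claw":28,"linear":[0,0,0],"twist":0},{"claw":28,"linear":[0,0,0],"twist":0}]'
python3 - <<'E'
from h import *
t=get_obs()['tool_pos']; print('to',go(.6394-t[0],-.232-t[1]))
E
```

```text
clock: 49.4
tool_pos: [0.4454, 0.3397, 0.0116]
orientation: [64.4, 90.0, -139.7]
force: [-1.0, -0.5, -0.2]
opening: 0.0329
clock: 50.23
tool_pos: [0.4453, 0.3398, 0.2246]
orientation: [-88.9, 89.9, 66.9]
force: [-0.1, 0.2, -1.4]
opening: 0.0328
to [  -0.9  442.1 -411.2]
```

```bash
python3 -m pendant '[{"claw":28,"linear":[0,12,-10],"twist":0},{"claw":28,"linear":[0,22,-17],"twist":0},{"claw":28,"linear":[0,26,-20],"twist":0},{"claw":28,"linear":[0,26,-20],"twist":0},{"claw":28,"linear":[0,26,-20],"twist":0},{"claw":28,"linear":[0,26,-20],"twist":0},{"claw":28,"linear":[0,26,-20],"twist":0},{"claw":28,"linear":[0,26,-20],"twist":0},{"claw":28,"linear":[0,26,-20],"twist":0},{"claw":28,"linear":[0,26,-20],"twist":0}]'
python3 -m pendant '[{"claw":28,"linear":[0,26,-20],"twist":0},{"claw":28,"linear":[0,26,-20],"twist":0},{"claw":28,"linear":[0,26,-20],"twist":0},{"claw":28,"linear":[0,26,-20],"twist":0},{"claw":28,"linear":[0,26,-20],"twist":0},{"claw":28,"linear":[0,26,-20],"twist":0},{"claw":28,"linear":[0,24,-20],"twist":0},{"claw":28,"linear":[0,14,-10],"twist":0},{"claw":28,"linear":[0,6,-4],"twist":0},{"claw":28,"linear":[0,0,0],"twist":0}]'
python3 -m pendant '[{"claw":28,"linear":[0,0,0],"twist":0},{"claw":28,"linear":[0,0,0],"twist":0},{"claw":28,"linear":[0,0,0],"twist":0},{"claw":28,"linear":[0,0,0],"twist":0},{"claw":28,"linear":[0,0,0],"twist":0},{"claw":28,"linear":[0,0,0],"twist":0},{"claw":28,"linear":[0,0,0],"twist":0},{"claw":28,"linear":[0,0,0],"twist":0},{"claw":28,"linear":[0,0,0],"twist":0},{"claw":28,"linear":[0,0,0],"twist":0}]'
python3 - <<'E'
from h import *
look((.6395,-.232),.139,.15,.016,'w16.png')
E
```

```text
clock: 51.07
tool_pos: [0.5159, 0.0399, 0.2222]
orientation: [44.1, 89.8, -160.0]
force: [0.9, 0.9, -0.5]
opening: 0.0332
clock: 51.9
tool_pos: [0.5744, -0.2049, 0.2216]
orientation: [20.0, 89.8, 175.7]
force: [0.6, 0.2, -1.0]
opening: 0.0326
clock: 52.73
tool_pos: [0.5756, -0.2032, 0.2236]
orientation: [158.1, 90.0, -46.1]
force: [0.1, -0.1, -2.2]
opening: 0.0334
tcp [ 0.5756 -0.2032  0.2236] meas [ 6.396e-01 -2.324e-01  9.900e-03  1.432e-01  8.890e+02]
shift [ -0.    0.4 -70.4]
[-0.409 -0.912  0.   ] [-0.912  0.409 -0.   ] [ -1.  15.  -8.   0. -67.  67.]
```

Go over and down to TCP 0.161 (adapter underside 5 mm over the boss), settle.

```bash
python3 -m pendant '[{"claw":28,"linear":[0,0.4,-14],"twist":0},{"claw":28,"linear":[0,0,-28],"twist":0},{"claw":28,"linear":[0,0,-21],"twist":0},{"claw":28,"linear":[10,0,-7.4],"twist":0},{"claw":28,"linear":[22,0,0],"twist":0},{"claw":28,"linear":[18,0,0],"twist":0},{"claw":28,"linear":[9,0,0],"twist":0},{"claw":28,"linear":[3,0,0],"twist":0},{"claw":28,"linear":[0,0,0],"twist":0},{"claw":28,"linear":[0,0,0],"twist":0}]'
python3 -m pendant '[{"claw":28,"linear":[0,0,0],"twist":0},{"claw":28,"linear":[0,0,0],"twist":0},{"claw":28,"linear":[0,0,0],"twist":0},{"claw":28,"linear":[0,0,0],"twist":0},{"claw":28,"linear":[0,0,0],"twist":0},{"claw":28,"linear":[0,0,0],"twist":0},{"claw":28,"linear":[0,0,0],"twist":0},{"claw":28,"linear":[0,0,0],"twist":0},{"claw":28,"linear":[0,0,0],"twist":0},{"claw":28,"linear":[0,0,0],"twist":0}]'
python3 - <<'E'
from h import *
t=get_obs()['tool_pos']; print('to',go(.6395-t[0],-.2323-t[1]))
E
```

```text
clock: 53.62
tool_pos: [0.6401, -0.2325, 0.1626]
orientation: [179.6, 89.9, -24.6]
force: [0.4, -0.4, -0.5]
opening: 0.0331
clock: 54.45
tool_pos: [0.6397, -0.2323, 0.1615]
orientation: [43.5, 90.0, -160.7]
force: [0.3, 0.7, -1.3]
opening: 0.0328
to [0.  0.  0.2]
```

```bash
python3 -m pendant '[{"claw":28,"linear":[3,0,0],"twist":0},{"claw":28,"linear":[3,0,0],"twist":0},{"claw":28,"linear":[3,0,0],"twist":0},{"claw":28,"linear":[3,0,0],"twist":0},{"claw":28,"linear":[2,0,0],"twist":0},{"claw":28,"linear":[0.5,0,0],"twist":0},{"claw":28,"linear":[0,0,0],"twist":0},{"claw":28,"linear":[0,0,0],"twist":0},{"claw":28,"linear":[0,0,0],"twist":0},{"claw":28,"linear":[0,0,0],"twist":0}]'
python3 -m pendant '[{"claw":28,"linear":[1,0,0],"twist":0},{"claw":28,"linear":[1,0,0],"twist":0},{"claw":28,"linear":[0.3,0,0],"twist":0},{"claw":28,"linear":[0,0,0],"twist":0},{"claw":28,"linear":[0,0,0],"twist":0},{"claw":28,"linear":[0,0,0],"twist":0},{"claw":28,"linear":[0,0,0],"twist":0},{"claw":28,"linear":[0,0,0],"twist":0},{"claw":28,"linear":[0,0,0],"twist":0},{"claw":28,"linear":[0,0,0],"twist":0}]'
```

```text
clock: 55.28
tool_pos: [0.6398, -0.2324, 0.1473]
orientation: [-166.9, 90.0, -11.1]
force: [0.1, -0.0, -0.4]
opening: 0.0329
clock: 56.12
tool_pos: [0.64, -0.2325, 0.1455]
orientation: [-177.7, 89.9, -21.9]
force: [-0.7, 0.8, 5.1]
opening: 0.033
```

Seated at the expected height. Release, retract, inspect.

```bash
python3 -m pendant '[{"claw":45,"linear":[0,0,0],"twist":0},{"claw":60,"linear":[0,0,0],"twist":0},{"claw":60,"linear":[0,0,0],"twist":0},{"claw":60,"linear":[0,0,0],"twist":0},{"claw":60,"linear":[-12,0,0],"twist":0},{"claw":60,"linear":[-25,0,0],"twist":0},{"claw":60,"linear":[-30,0,0],"twist":0},{"claw":60,"linear":[-22,0,15],"twist":0},{"claw":60,"linear":[0,0,30],"twist":0},{"claw":60,"linear":[0,0,35],"twist":0}]'
python3 -m pendant '[{"claw":60,"linear":[0,0,10],"twist":0},{"claw":60,"linear":[0,0,0],"twist":0},{"claw":60,"linear":[0,0,0],"twist":0},{"claw":60,"linear":[0,0,0],"twist":0},{"claw":60,"linear":[0,0,0],"twist":0},{"claw":60,"linear":[0,0,0],"twist":0},{"claw":60,"linear":[0,0,0],"twist":0},{"claw":60,"linear":[0,0,0],"twist":0},{"claw":60,"linear":[0,0,0],"twist":0},{"claw":60,"linear":[0,0,0],"twist":0}]'
python3 - <<'E'
from h import *
X=look((.6397,-.2323),.138,.148,.035); print('hub',circ(X,(.6397,-.2323),.15,.165,.03))
I,D=snapshot('scene'); save(I,'end.png'); Y=cloud('scene',D); Y0=cloud('scene',np.load('scene0.npy'))
for c,lo,hi,r in [((.514,-.14),.075,.1,.05),((.51,.145),.005,.025,.04)]: print(circ(Y0,c,lo,hi,r),circ(Y,c,lo,hi,r))
E
```

```text
clock: 56.95
tool_pos: [0.5675, -0.1998, 0.2355]
orientation: [-166.8, 89.8, -11.0]
force: [0.8, 1.2, -0.4]
opening: 0.0601
clock: 57.78
tool_pos: [0.5576, -0.1956, 0.2336]
orientation: [26.8, 90.0, -177.4]
force: [0.5, 0.9, -0.2]
opening: 0.0603
tcp [ 0.5576 -0.1956  0.2336] meas [ 6.403e-01 -2.315e-01  2.700e-02  1.424e-01  3.558e+03]
shift [ -0.   -1.1 -90.1]
[-0.41  -0.912  0.   ] [-0.912  0.41   0.   ] [ -0.  12. -10.   0. -68.  66.]
hub [ 6.404e-01 -2.314e-01  1.700e-02  1.564e-01  2.839e+03]
[ 5.162e-01 -1.404e-01  3.280e-02  8.670e-02  7.200e+02] [ 5.153e-01 -1.409e-01  3.240e-02  8.660e-02  7.220e+02]
[5.162e-01 1.470e-01 2.090e-02 8.300e-03 7.000e+01] [5.160e-01 1.448e-01 2.290e-02 7.200e-03 9.900e+01]
```

View pics/end.png

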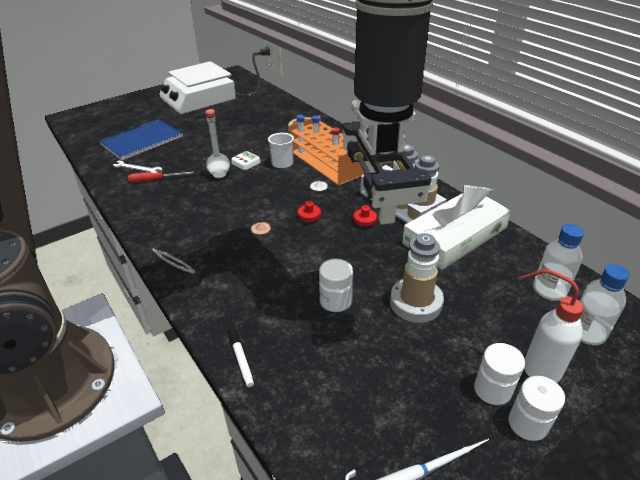

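The picture shows the complete stack upright in the stand at (417,275), the jar standing at (336,285), and the cone at (261,228). The gripper is clear.

```bash
python3 -c "
from plant import *
print(close_job())"
```

```text
the job is handed in; nothing more can be done
None
```

The vessel is assembled in the stand in the order asked (shield, liner, cover, spring pack, adapter), and I handed the job in at about 58 s of robot time.

- **Seating:** each level measured within about 1 mm of where it should be when home. The rims and tops read 87, 109, 121, 133 and 156 mm, against 88, 110, 122, 134 and 157 mm expected. The camera reads about 0.7 mm low throughout. The plates looked level, and the last picture shows the stack upright with the gripper clear.
- **Bystanders:** the jar is standing and measured within about 1 mm of its start. The cone's two readings differ by about 2 mm, which I put down to the shield having hidden part of it in the first picture. The arm never worked at the cone.
- **One slip:** on the first try the shield touched the edge of the socket with a contact force of about 34 N, because the arm had not yet settled when I read its position. I backed off, re-centred it, and it then went in freely. Measured forces at the end of each of the other moves stayed below 10 N.

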